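# Check slide tins for stiff hinges and warm the stiff ones

## Robot

A 6-joint arm with a two-finger parallel gripper is mounted at the origin on a cart in front of the work surface, level with it; the furniture and walls round the work are solid. World frame = base frame: x ahead of the robot, y to its left, z up, the work surface at z = 0. Lengths are in m, angles in rad, forces in N, time in s.
With the tool pointing down it reaches from about 0.325 to 0.85 m from the base axis. Payload 15.5 kg.
Tool frame: the origin (TCP) lies at the very end of the fingers, on their centre line; the grasp point (between the pads) lies 19 mm behind it; z points along the fingers, y is the line along which they close (so a half turn about z gives the same grasp; the last joint's range is limited). The gripper opens to 91 mm and grips with 3 to 60 N. Pads are 32 mm wide; open, the fingers measure 118 mm over their backs; the gripper's body (76 mm by 178 mm) begins 60 mm behind the grasp point.
Start: joints at [1.206, 0.494, 1.345, -0, 1.302, -0.096], TCP at [0.166, 0.603, 0.214] pointing down, gripper open.
Joint ranges: [-2.91, 2.91], [-0.82, 2.16], [0.22, 2.67], [-1.22, 4.37], [0.12, 2.79], [-3.08, 3.08]. Speed limits (rad/s): [1.89, 1.89, 2.57, 3.01, 3.01, 3.01].

## Interface

Orientations are given as a unit quaternion [w, x, y, z].
In Python, from workcell import arm, grab_frame gives the robot as it stands.
- The arm moves only by the tool carry_out, never from a script. Its argument "moves" is a list that holds one entry, the list of rows, each a list of 5 numbers: the shift along the world's x, y, z as a fraction of full scale, then the turn about the world's z as a fraction of full scale, then the closure, from -1 (fully open) to 1 (shut), so that 0 is half open. A call has 1 to 12 rows; each row is the pose to reach, as a shift and turn from the pose commanded when the call began, turning the shorter way round; what a row does not reach only later rows make up. Full scale, the value 1, is 100 cm for a shift and 180 degrees for a turn. A row lasts 1/12 s, in which the tool goes at most 41.7 mm and 7.16 degrees, less where a joint would pass 70% of its speed; a pose out of reach is approached as far as the arm can. A call with a number of a shift or a turn outside -1 to 1 is refused whole. A call with a gripper value outside its range is refused whole. The fingers move at their own pace and stop on an object; the grip force is fixed at half the most. Time passes only in rows, so rows that repeat a pose let the fingers close. It gives the time, the measured TCP pose, the force, the opening and the grip force at its end, in the units of the state.
- arm.observe(): the state, without advancing time (a new reading comes with each control period).
- grab_frame(name): name is "scene" or "top" or "wrist"; returns a dict with "image" (400x640x3 uint8, blue, green, red), "K" (3x3 intrinsics, pixels), "D" ([k1, k2, p1, p2, k3] as OpenCV has them; the pictures are not rectified), "origin" and "attitude" of the camera in the world. Camera axes: x right, y up, looking along -z (the intrinsics and any distortion apply to the point x, -y, -z); pixel columns grow to the right and rows downward; lengths in m; the calibration is good to about 2 mm. A picture is of the moment at which its call begins. There is no depth.
- arm.close_job(): hands the job in; it is judged then, once.
The state is a dict: "clock": time; "joint_positions": joint angles; "qvel": joint speeds; "tau": joint torques, N m; "position": TCP position; "eef_rot": TCP orientation; "ft_force": force on the tool from outside, world axes, zero at the start; "wrist_torque": the same for the moment, N m; "width": opening from 0.0 (shut) to 1.0 (fully open); "gripper_force": force on a finger pad.
Only numpy, scipy, OpenCV 4.12 (cv2) and the standard library are available. Lean on these libraries where they do the work, as an engineer would, in place of code of your own. Each camera call takes 0.05 s, during which the arm holds its last target. There are 200 camera calls.

## Task

Try the hinge of every blue slide tin: lift its lid about half-way by the thumb lip and let go. A lid that drops shut by itself is free: open that tin fully and leave it standing open on the bench, ready for loading; a lid that stays up is stiff: press it shut and set the tin flat on the warming plate. When all tins are sorted, and only then, turn the knob on the plate's control box fully clockwise to its end stop.

Things in the scene. Friction and masses are not known exactly. Their poses are not given: they have to be found in the camera images.
- tin_a_center (a point): Middle of one of 2 or 3 identical blue steel tins (None if absent), 14 mm above its underside. 64 (own x) x 46 (own y) x 28 mm high shut, 0.3 kg; own z up, front (lip) at own -x. Lid hinge axis: along own y, at own x +32 mm, 7.5 mm above this point. Carry it by the base sides across own y (lid 2 mm narrower each side); the lip only opens it. Which are stiff only trying tells.
- tin_a_lip (a point): Pinch point on the tin's steel thumb lip: a tongue 16 mm wide (own y), 5 mm thick, sticking out 24 mm in front of the lid. The point is mid-thickness, 14 mm out from the lid's front edge, 78 mm from the hinge axis and, lid shut, 2.5 mm above the axis and 24 mm above what the tin stands on. Swings up and back with the lid.
- tin_a_lid (a joint): Lid angle, rad: 0 shut, 1.57 upright, 1.85 open at its stop, where it leans back and stays. Let go half open (0.3 to 1.2), a free lid drops shut within 0.5 s; a stiff one stays where it is left (hinge friction 0.03 N m, about 0.5 N at the lip; can be pressed shut from above).
- tin_b_center (a point): Middle of one of 2 or 3 identical blue steel tins (None if absent), 14 mm above its underside. 64 (own x) x 46 (own y) x 28 mm high shut, 0.3 kg; own z up, front (lip) at own -x. Lid hinge axis: along own y, at own x +32 mm, 7.5 mm above this point. Carry it by the base sides across own y (lid 2 mm narrower each side); the lip only opens it. Which are stiff only trying tells.
- tin_b_lip (a point): Pinch point on the tin's steel thumb lip: a tongue 16 mm wide (own y), 5 mm thick, sticking out 24 mm in front of the lid. The point is mid-thickness, 14 mm out from the lid's front edge, 78 mm from the hinge axis and, lid shut, 2.5 mm above the axis and 24 mm above what the tin stands on. Swings up and back with the lid.
- tin_b_lid (a joint): Lid angle, rad: 0 shut, 1.57 upright, 1.85 open at its stop, where it leans back and stays. Let go half open (0.3 to 1.2), a free lid drops shut within 0.5 s; a stiff one stays where it is left (hinge friction 0.03 N m, about 0.5 N at the lip; can be pressed shut from above).
- tin_c_center (a point): Middle of one of 2 or 3 identical blue steel tins (None if absent), 14 mm above its underside. 64 (own x) x 46 (own y) x 28 mm high shut, 0.3 kg; own z up, front (lip) at own -x. Lid hinge axis: along own y, at own x +32 mm, 7.5 mm above this point. Carry it by the base sides across own y (lid 2 mm narrower each side); the lip only opens it. Which are stiff only trying tells.
- tin_c_lip (a point): Pinch point on the tin's steel thumb lip: a tongue 16 mm wide (own y), 5 mm thick, sticking out 24 mm in front of the lid. The point is mid-thickness, 14 mm out from the lid's front edge, 78 mm from the hinge axis and, lid shut, 2.5 mm above the axis and 24 mm above what the tin stands on. Swings up and back with the lid.
- tin_c_lid (a joint): Lid angle, rad: 0 shut, 1.57 upright, 1.85 open at its stop, where it leans back and stays. Let go half open (0.3 to 1.2), a free lid drops shut within 0.5 s; a stiff one stays where it is left (hinge friction 0.03 N m, about 0.5 N at the lip; can be pressed shut from above).
- plate_top (a point): Centre of the flat aluminium top, 108 (own x) x 148 mm (own y), of the fixed white warming plate; 36 mm above the bench, no rim. Two tins fit side by side, at own y +38 and -30 mm, their own x along the plate's.
- control_knob_grip (a point): On the vertical axis of the black knob on the warming plate's control box (a fixed white box, 68 x 70 x 28 mm), at pinching height. The bar to pinch is 14 mm thick, 36 mm long; its top is 7 mm above this point and 30 mm above the round skirt. A white mark on one end of the bar is the pointer. Turning takes 0.03 N m. Own axes turn with the knob: own x along the bar.
- control_knob (a joint): Knob angle, rad: 0 fully anticlockwise (off, pointer towards the robot's side), 2.4 fully clockwise end stop (pointer at the red mark); grows clockwise seen from above; stays where left.
Not all that is in view belongs to the job. What is shaped like the part that bears tin_c_center but red is not meant.

How it is judged:
By the outcome, as a careful person would: the job done as asked, in the order asked, and still so for the second after the job is handed in, with the robot touching nothing.
Of tin_a, tin_b, tin_c only 2 to 3 are there at a start; the rules pass over those that are not, and their reading is None.
At some moment in a run one of tin_a, tin_b, tin_c may be knocked a few centimetres aside while the robot is not near it.
It also fails if it takes over 210 s, if anything falls off the work surface, if the arm or the gripper's body presses on something with over 40 N, if the wrist force passes 120 N, or if a joint passes its speed limit or range.

## Working session

There is one attempt and no reset: what is moved stays moved. The work goes in short steps, Python scripts to look and compute and a tool call to move; the robot and the scene stay as the last step left them, time stands still between calls to the robot, and variables do not carry over. Pictures are saved under pics/ and viewed, at most 14 in all, crops included, and the job is handed in when it is done.

Besides the shell and the picture viewer there is one more tool, called after "Emit:" by a JSON object that holds its "method" and its "body", one argument or row to a line. carry_out: Moves the arm, as the interface text tells. Its arguments: {"type":"object","properties":{"moves":{"type":"array"}},"required":["moves"]}

```bash
mkdir -p pics; ls
python3 - <<'E'
from workcell import arm, grab_frame
import cv2,numpy as np
for n in("scene","top"):
    f=grab_frame(n);cv2.imwrite(f"pics/{n}0.png",f["image"]);np.save(f"{n}0.npy",f,allow_pickle=True)
    print(n,f["K"],f["D"],f["origin"],f["attitude"])
print(arm.observe())
E
```

```text
pics
scene [[477.57537197   0.         319.89932444]
 [  0.         477.57537197 205.67148113]
 [  0.           0.           1.        ]] [-0.1128098  0.         0.         0.         0.       ] [-0.62702126 -0.70182321  1.40578749] [ 0.79027867  0.3228764  -0.1955436  -0.48267292]
top [[392.06712013   0.         318.94091217]
 [  0.         392.06712013 197.71754365]
 [  0.           0.           1.        ]] [-0.04620657  0.          0.          0.          0.        ] [ 0.40469545 -0.11289692  1.2505148 ] [ 0.7149311   0.03372909 -0.02752919 -0.6978381 ]
{'clock': 0.1, 'joint_positions': array([ 1.20651010e+00,  4.94127511e-01,  1.34607199e+00, -1.55317798e-06,
        1.30246825e+00, -9.55194491e-02]), 'qvel': array([-6.97058914e-04, -5.22261329e-04, -2.35470575e-03, -1.78783060e-03,
       -2.14194601e-03,  6.16029817e-05]), 'tau': array([ 2.02570671e-03, -8.80238414e+01, -3.82546878e+01,  7.08935363e-02,
        4.83456929e-02, -2.86345838e-06]), 'position': array([0.16585377, 0.60224589, 0.21339291]), 'eef_rot': array([-1.21769329e-04,  1.33979060e-01,  9.90984017e-01, -5.23576270e-04]), 'ft_force': array([-0.07548713, -0.92842238,  0.18647678]), 'wrist_torque': array([-6.25464356e-05,  1.03625496e-02, -1.41116593e-02]), 'gripper_force': 0.0, 'width': 0.9997353681242775}
```

View pics/top0.png

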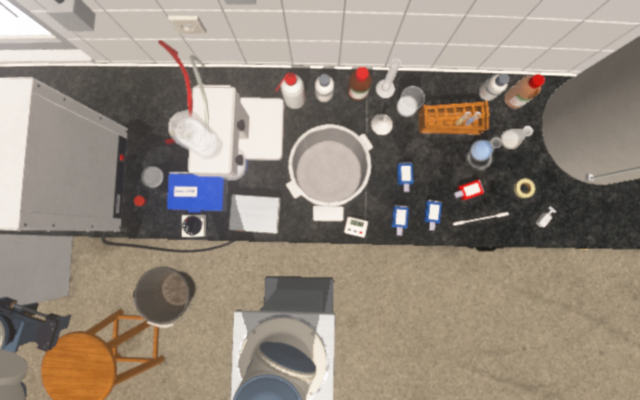

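View pics/scene0.png

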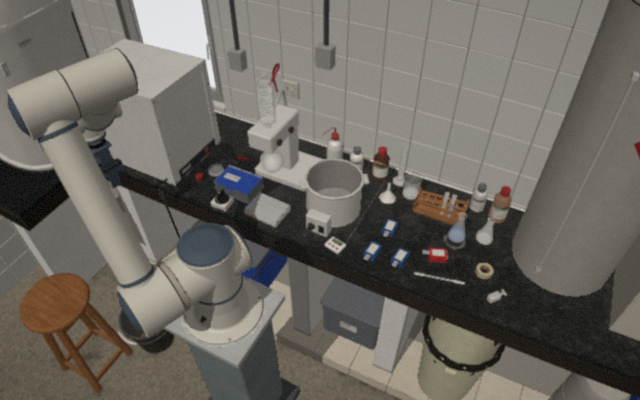

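```bash
cat > h.py <<'E'
import cv2,numpy as np
from scipy.spatial.transform import Rotation as R
def Rm(q): return R.from_quat([q[1],q[2],q[3],q[0]]).as_matrix()
def ray(f,px):
    p=cv2.undistortPoints(np.array(px,float).reshape(-1,1,2),f["K"],f["D"]).reshape(-1,2)
    d=np.c_[p[:,0],-p[:,1],-np.ones(len(p))]
    return d@Rm(f["attitude"]).T
def plane(f,px,z):
    d=ray(f,px);o=np.array(f["origin"]);t=(z-o[2])/d[:,2]
    return o+d*t[:,None]
def proj(f,P):
    c=(np.atleast_2d(P)-f["origin"])@Rm(f["attitude"]); c=c*[1,-1,-1]
    return cv2.projectPoints(c,np.zeros(3),np.zeros(3),f["K"],f["D"])[0].reshape(-1,2)
E
python3 - <<'E'
import cv2,numpy as np
from h import *
f=np.load("top0.npy",allow_pickle=True).item();im=f["image"]
a=cv2.resize(im[140:250,375:505],None,fx=6,fy=6,interpolation=cv2.INTER_CUBIC)[:600,:780];cv2.imwrite("pics/c1.png",a)
b=cv2.resize(im[170:250,170:300],None,fx=6,fy=6,interpolation=cv2.INTER_CUBIC);cv2.imwrite("pics/c2.png",b)
hsv=cv2.cvtColor(im,cv2.COLOR_BGR2HSV)
m=cv2.inRange(hsv,(100,120,60),(125,255,255))
for c in cv2.findContours(m,0,2)[0]:
    if cv2.contourArea(c)<40: continue
    r=cv2.minAreaRect(c);print("blue",r,plane(f,cv2.boxPoints(r),.028)[:,:2].round(4).tolist(),plane(f,[r[0]],.028)[0].round(4))
E
```

```text
blue ((399.89996337890625, 217.3000030517578), (15.185907363891602, 20.401269912719727), 4.39870548248291) [[0.4251, -0.3289], [0.4886, -0.3332], [0.4861, -0.3807], [0.4226, -0.3762]] [ 0.4555 -0.3547  0.028 ]
blue ((432.5599670410156, 212.07997131347656), (15.839193344116211, 20.36467742919922), 8.130102157592773) [[0.4456, -0.4279], [0.5088, -0.4368], [0.503, -0.4862], [0.4397, -0.4771]] [ 0.4742 -0.457   0.028 ]
blue ((194.79434204101562, 193.23019409179688), (55.38246154785156, 38.007572174072266), 2.4895529747009277) [[0.4572, 0.3792], [0.578, 0.381], [0.5742, 0.2031], [0.4541, 0.2028]] [0.5156 0.2911 0.028 ]
blue ((405.0, 174.0), (20.0, 16.0), 90.0) [[0.6234, -0.3445], [0.6247, -0.3951], [0.5611, -0.3953], [0.5599, -0.3449]] [ 0.5922 -0.3699  0.028 ]
```

View pics/c1.png

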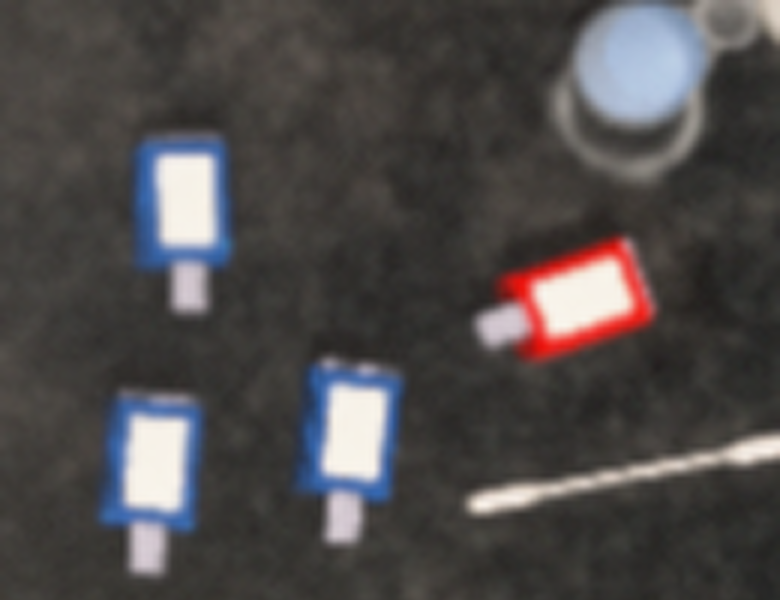

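View pics/c2.png

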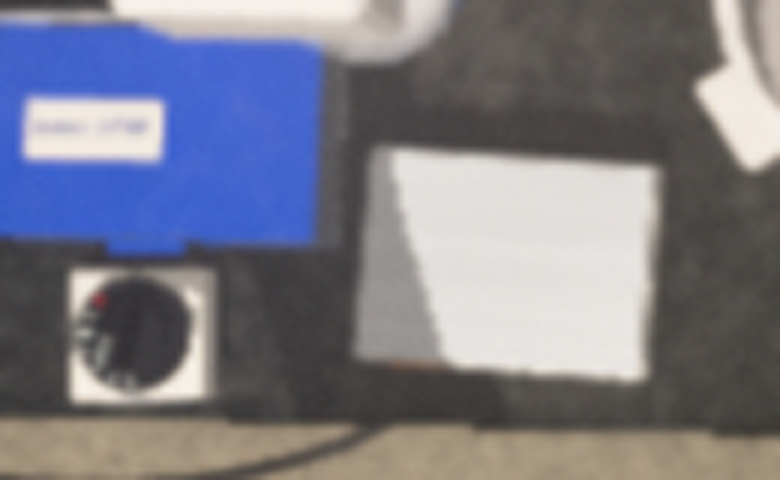

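Top crop: three blue tins with lips toward the robot, at top pixels (400,217), (433,212), (405,174); a red decoy at (469,190). The second crop shows the plate top, centred near (255,214), and the knob box near (193,226), red mark up-left.

Run:
```python
import cv2,numpy as np
from h import *
f=np.load("top0.npy",allow_pickle=True).item();im=f["image"];g=np.load("scene0.npy",allow_pickle=True).item()
off=np.array([375,140]);T=[((156,464),(148,550)),((354,432),(344,518)),((187,200),(190,289))]
for l,p in T:
    L=plane(f,[np.array(l)/6+off-.42],.028)[0];P=plane(f,[np.array(p)/6+off-.42],.0265)[0]
    d=L-P;print("label",L.round(4),"lip",P.round(4),"dist",np.hypot(*d[:2]).round(4),"yaw",np.degrees(np.arctan2(d[1],d[0])).round(1),proj(g,L).round(1))
c=np.array([(375,147),(660,165),(645,380),(357,357)])/6+[170,170]-.42
Q=plane(f,c,.036);print(Q.round(4),Q.mean(0),np.linalg.norm(Q-np.roll(Q,1,0),axis=1))
print("skirt",plane(f,[np.array([133,333])/6+[170,170]-.42],.035),"box",plane(f,np.array([(70,270),(205,270),(205,400),(70,400)])/6+[170,170],.028).round(3))
print("pot rim",plane(f,[(290,167),(371,167),(330,128),(330,205)],.12).round(3))
hsv=cv2.cvtColor(g["image"],cv2.COLOR_BGR2HSV);m=cv2.inRange(hsv,(100,120,60),(125,255,255))
for c in cv2.findContours(m,0,2)[0]:
    if 40<cv2.contourArea(c)<1000: print(cv2.minAreaRect(c))
```

```text
label [ 0.4568 -0.3568  0.028 ] lip [ 0.4121 -0.3533  0.0265] dist 0.0448 yaw -4.5 [[371.8 249. ]]
label [ 0.4758 -0.4602  0.028 ] lip [ 0.431  -0.4554  0.0265] dist 0.0451 yaw -6.1 [[399.7 255.3]]
label [ 0.5957 -0.3723  0.028 ] lip [ 0.5489 -0.3744  0.0265] dist 0.0468 yaw 2.6 [[389.4 225.6]]
[[0.515  0.1707 0.036 ]
 [0.5091 0.0216 0.036 ]
 [0.3978 0.0257 0.036 ]
 [0.4058 0.1753 0.036 ]] [0.45694503 0.09834167 0.036     ] [0.10930178 0.14914417 0.11138783 0.14981885]
skirt [[0.41511737 0.29333163 0.035     ]] box [[0.446 0.329 0.028]
 [0.448 0.258 0.028]
 [0.38  0.255 0.028]
 [0.378 0.326 0.028]]
pot rim [[ 0.591 -0.015  0.12 ]
 [ 0.596 -0.251  0.12 ]
 [ 0.71  -0.129  0.12 ]
 [ 0.482 -0.134  0.12 ]]
((270.517333984375, 268.6127014160156), (15.966819763183594, 37.47095489501953), 36.25383758544922)
((259.763427734375, 264.47161865234375), (8.874164581298828, 39.70907211303711), 51.8427734375)
((237.10482788085938, 180.5977325439453), (42.001216888427734, 20.774797439575195), 19.79887580871582)
```

Emit:
{"method": "carry_out", "body": {
  "moves": [
    [[0.214,-0.4,0.036,0.061,-1],[0.214,-0.4,0.036,0.061,-1],[0.214,-0.4,0.036,0.061,-1],[0.214,-0.4,0.036,0.061,-1],[0.214,-0.4,0.036,0.061,-1],[0.214,-0.4,0.036,0.061,-1],[0.214,-0.4,0.036,0.061,-1],[0.214,-0.4,0.036,0.061,-1],[0.214,-0.4,0.036,0.061,-1],[0.214,-0.4,0.036,0.061,-1],[0.214,-0.4,0.036,0.061,-1],[0.214,-0.4,0.036,0.061,-1]]
  ]
}}

```text
clock: 1.1
position: [0.3828, 0.1976, 0.2504]
eef_rot: [0.001, 0.041, 0.999, -0.001]
ft_force: [-0.5, 1.4, -0.2]
width: 1.001
gripper_force: 0.0
```

Emit:
{"method": "carry_out", "body": {
  "moves": [
    [[0.0,-0.48,0,0,-1],[0.0,-0.48,0,0,-1],[0.0,-0.48,0,0,-1],[0.0,-0.48,0,0,-1],[0.0,-0.48,0,0,-1],[0.0,-0.48,0,0,-1],[0.0,-0.48,0,0,-1],[0.0,-0.48,0,0,-1],[0.0,-0.48,0,0,-1],[0.0,-0.48,0,0,-1],[0.0,-0.48,0,0,-1],[0.0,-0.48,0,0,-1]]
  ]
}}

```text
clock: 2.1
position: [0.3796, -0.2816, 0.2498]
eef_rot: [0.0, 0.04, 0.999, -0.001]
ft_force: [0.0, 1.4, -0.6]
width: 1.004
gripper_force: 0.0
```

Run:
```python
from workcell import arm, grab_frame
import cv2,numpy as np
from h import *
f=grab_frame("wrist");cv2.imwrite("pics/w1.png",f["image"]);np.save("w1.npy",f,allow_pickle=True)
print(f["K"],f["D"],f["origin"],f["attitude"]);s=arm.observe();print(s["clock"],s["position"],s["eef_rot"])
```

```text
[[342.21258458   0.         327.82415263]
 [  0.         342.21258458 196.26578452]
 [  0.           0.           1.        ]] [-0.06144335  0.          0.          0.          0.        ] [ 0.31301473 -0.2756396   0.42084762] [ 0.72903434 -0.08827849 -0.08139941  0.67386198]
2.15 [ 0.38004527 -0.28354347  0.249706  ] [ 2.29893962e-04  3.99793693e-02  9.99199988e-01 -9.90787216e-04]
```

View pics/w1.png

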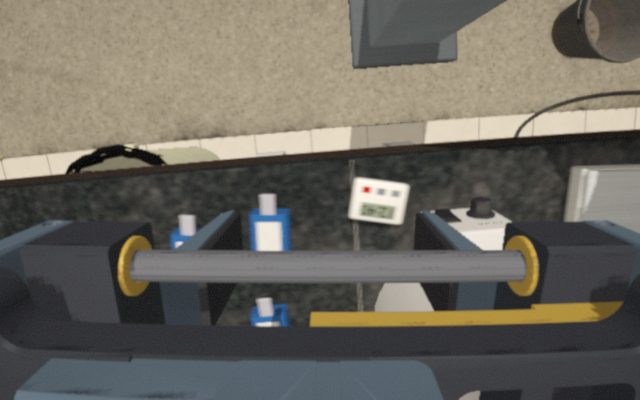

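Wrist view: tin lips at (268,200), (187,222), (264,304) beyond the fingers. I'll check these against the top measurement.

Run:
```python
import numpy as np
from h import *
f=np.load("w1.npy",allow_pickle=True).item()
print(plane(f,[(267.5,201),(187,223),(264.5,304)],.0265).round(4), "corners t1",plane(f,[(250,208),(291,208),(277,194),(260,194)],.0265).round(4))
print(proj(f,[[.412,-.3533,.0265],[.431,-.4554,.0265],[.549,-.3744,.0265]]).round(1))
```

```text
[[ 0.4097 -0.3556  0.0265]
 [ 0.4296 -0.4578  0.0265]
 [ 0.5466 -0.3766  0.0265]] corners t1 [[ 0.4166 -0.3777  0.0265]
 [ 0.4205 -0.3285  0.0265]
 [ 0.402  -0.3432  0.0265]
 [ 0.4004 -0.3634  0.0265]]
[[269.6 202.7]
 [189.1 224. ]
 [266.4 305.5]]
```

Emit:
{"method": "carry_out", "body": {
  "moves": [
    [[0.025,-0.071,-0.15,0,-1],[0.025,-0.071,-0.15,0,-1],[0.025,-0.071,-0.15,0,-1],[0.025,-0.071,-0.15,0,-1],[0.025,-0.071,-0.15,0,-1],[0.025,-0.071,-0.15,0,-1],[0.025,-0.071,-0.15,0,-1],[0.025,-0.071,-0.15,0,-1]]
  ]
}}

```text
clock: 2.82
position: [0.4054, -0.3483, 0.1015]
eef_rot: [0.001, 0.038, 0.999, -0.001]
ft_force: [0.7, -0.0, -0.1]
width: 0.999
gripper_force: 0.0
```

Run:
```python
from workcell import arm
s=arm.observe();print(s["clock"],s["position"],s["qvel"])
```

```text
2.8167 [ 0.40538761 -0.34829244  0.10146573] [ 4.09949137e-04 -1.33488138e-02 -1.72798885e-04 -1.22662255e-03
 -2.35472859e-03 -3.50301902e-05]
```

Emit:
{"method": "carry_out", "body": {
  "moves": [
    [[0,-0.006,-0.02,0,0],[0,-0.006,-0.04,0,0],[0,-0.006,-0.06,0,0],[0,-0.006,-0.075,0,0],[0,-0.006,-0.084,0,0],[0,-0.006,-0.084,0,0],[0,-0.006,-0.084,0,1],[0,-0.006,-0.084,0,1],[0,-0.006,-0.084,0,1],[0,-0.006,-0.084,0,1],[0,-0.006,-0.084,0,1],[0,-0.006,-0.084,0,1]]
  ]
}}

```text
clock: 3.82
position: [0.4051, -0.3545, 0.0162]
eef_rot: [0.0, 0.039, 0.999, -0.0]
ft_force: [1.4, 0.5, 1.4]
width: 0.17
gripper_force: 30.0
```

Run:
```python
from workcell import arm
import numpy as np
s=arm.observe();print(s["position"],s["width"],s["gripper_force"],s["ft_force"])
r=.082
for t in np.linspace(.0,1.9,20): print(round(t,2),round(r*(1-np.cos(t)),3),round(r*np.sin(t)+.0025*(np.cos(t)-1),3))
```

```text
[ 0.40510158 -0.35451907  0.01623818] 0.1695381946371264 30.01335918903351 [1.38685452 0.52642643 1.42515571]
0.0 0.0 0.0
0.1 0.0 0.008
0.2 0.002 0.016
0.3 0.004 0.024
0.4 0.006 0.032
0.5 0.01 0.039
0.6 0.014 0.046
0.7 0.019 0.052
0.8 0.025 0.058
0.9 0.031 0.063
1.0 0.038 0.068
1.1 0.045 0.072
1.2 0.052 0.075
1.3 0.06 0.077
1.4 0.068 0.079
1.5 0.076 0.079
1.6 0.084 0.079
1.7 0.093 0.078
1.8 0.101 0.077
1.9 0.109 0.074
```

Emit:
{"method": "carry_out", "body": {
  "moves": [
    [[0,0,0.004,0,1],[0,0,0.008,0,1],[0.001,0,0.012,0,1],[0.002,0,0.016,0,1],[0.003,0,0.02,0,1],[0.004,0,0.024,0,1],[0.006,0,0.032,0,1],[0.01,-0.001,0.039,0,1],[0.014,-0.001,0.046,0,1],[0.019,-0.001,0.052,0,1],[0.025,-0.002,0.058,0,1],[0.025,-0.002,0.058,0,1]]
  ]
}}

```text
clock: 4.82
position: [0.4318, -0.3573, 0.0753]
eef_rot: [0.001, 0.038, 0.999, -0.001]
ft_force: [0.2, 0.1, -2.4]
width: 0.166
gripper_force: 30.0
```

```bash
cat > snap.py <<'E'
import sys
from workcell import arm, grab_frame
from h import *
def snap(n,name,box=None,k=4):
    f=grab_frame(n);np.save(f"{name}.npy",f,allow_pickle=True);im=f["image"]
    if box: x0,y0,x1,y1=box;im=cv2.resize(im[y0:y1,x0:x1],None,fx=k,fy=k,interpolation=cv2.INTER_CUBIC)
    cv2.imwrite(f"pics/{name}.png",im);return f
E
python3 - <<'E'
from snap import *
snap("scene","l1s",(330,190,460,290),5)
s=arm.observe();print(s["position"],s["width"],s["gripper_force"],s["ft_force"],s["wrist_torque"])
E
```

```text
[ 0.43102274 -0.35686393  0.07458304] 0.16675373750050845 29.994844794273376 [-0.63868658 -0.06405013 -2.66811647] [ 0.07241542  0.21309191 -0.04644302]
```

View pics/l1s.png

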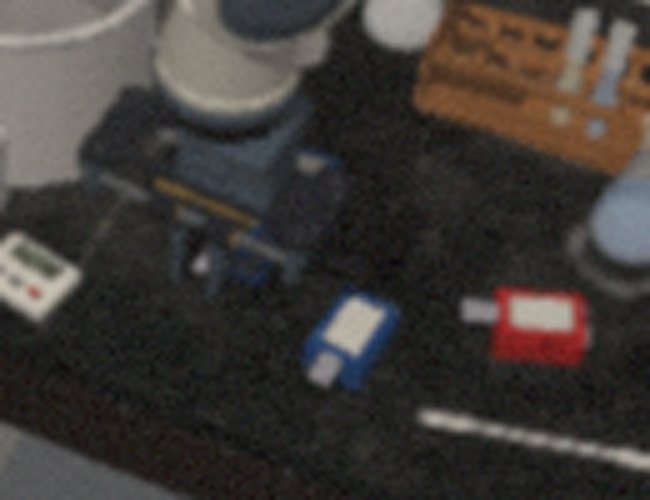

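Run:
```python
from h import *
g=np.load("l1s.npy",allow_pickle=True).item()
for n,P in dict(lifted=[.484,-.361,.086],hinge_bench=[.489,-.361,.0215],ctr_bench=[.457,-.358,.014]).items(): print(n,((proj(g,P)-[330,190])*5).round())
hsv=cv2.cvtColor(g["image"],cv2.COLOR_BGR2HSV);m=cv2.inRange(hsv,(100,120,50),(125,255,255))[190:290,330:460]
for c in cv2.findContours(m,0,2)[0]:
    if cv2.contourArea(c)>5: print((np.array(cv2.minAreaRect(c)[0])*5).round(), cv2.boundingRect(c),cv2.contourArea(c))
```

```text
lifted [[235. 221.]]
hinge_bench [[230. 273.]]
ctr_bench [[209. 307.]]
[367. 344.] (68, 61, 12, 17) 37.5
[325. 323.] (61, 58, 10, 15) 9.5
```

Run:
```python
from snap import *
snap("wrist","l1w",(100,150,420,400),2.4)
```

```text
(no output)
```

View pics/l1w.png

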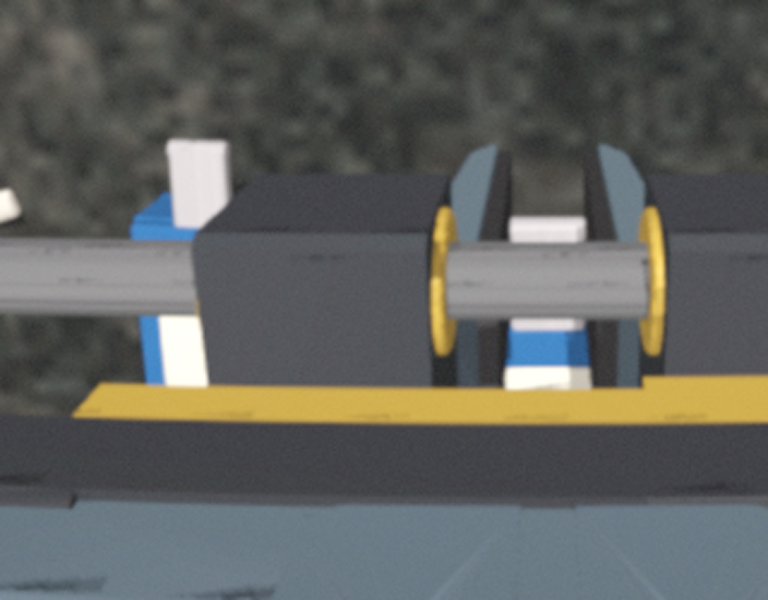

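Run:
```python
from h import *
f=np.load("l1w.npy",allow_pickle=True).item()
G=np.array([.431,-.357,.0826])
for t in (0,.3,.5,.8):
    u=np.array([np.cos(t),0,-np.sin(t)]);n=np.array([np.sin(t),0,np.cos(t)])
    print(t,((proj(f,[G-.006*u+.0025*n,G-.006*u-.0025*n,G+.018*u+.0025*n,G+.018*u+.004*n,G+.0265*u+.004*n,])-[100,150])*2.4)[:,1].round())
```

```text
0 [212. 203. 316. 319. 355.]
0.3 [219. 204. 304. 309. 336.]
0.5 [225. 206. 293. 298. 320.]
0.8 [234. 212. 273. 279. 291.]
```

The lip and lid top read as still horizontal, with the pads holding the lip's orientation, so the whole lid was carried up. I'll reverse the path, set it down, and try a lighter closure.

Emit:
{"method": "carry_out", "body": {
  "moves": [
    [[-0.003,0,-0.006,0,1],[-0.006,0.001,-0.012,0,1],[-0.011,0.001,-0.019,0,1],[-0.015,0.001,-0.026,0,1],[-0.018,0.002,-0.032,0,1],[-0.021,0.002,-0.038,0,1],[-0.023,0.002,-0.046,0,1],[-0.024,0.002,-0.052,0,1],[-0.025,0.002,-0.056,0,1],[-0.025,0.002,-0.057,0,1],[-0.025,0.002,-0.057,0,1],[-0.025,0.002,-0.057,0,1]]
  ]
}}

```text
clock: 5.92
position: [0.4051, -0.3544, 0.017]
eef_rot: [-0.0, 0.039, 0.999, 0.0]
ft_force: [-0.1, 0.6, 2.2]
width: 0.172
gripper_force: 30.0
```

Emit:
{"method": "carry_out", "body": {
  "moves": [
    [[0,0,0,0,0.4],[0,0,0,0,0.4],[0,0,0,0,0.4],[0,0,0,0,0.4]]
  ]
}}

```text
clock: 6.25
position: [0.4051, -0.3545, 0.017]
eef_rot: [0.0, 0.039, 0.999, -0.0]
ft_force: [0.1, -1.1, -0.5]
width: 0.301
gripper_force: 0.1
```

Emit:
{"method": "carry_out", "body": {
  "moves": [
    [[0,0,0,0,0.66],[0,0,0,0,0.66],[0,0,0,0,0.66],[0,0,0,0,0.66],[0,0,0,0,0.66]]
  ]
}}

```text
clock: 6.67
position: [0.405, -0.3544, 0.0169]
eef_rot: [-0.0, 0.039, 0.999, 0.0]
ft_force: [-1.0, 0.9, -0.1]
width: 0.17
gripper_force: 15.4
```

Emit:
{"method": "carry_out", "body": {
  "moves": [
    [[0,0,0,0,0.68],[0,0,0,0,0.68],[0,0,0,0,0.68]]
  ]
}}

```text
clock: 6.92
position: [0.4049, -0.3544, 0.0169]
eef_rot: [-0.0, 0.039, 0.999, 0.0]
ft_force: [-0.5, 0.1, -0.3]
width: 0.167
gripper_force: 30.0
```

Run:
```python
from snap import *
s=arm.observe();print(s["position"],s["width"],s["gripper_force"],s["ft_force"],s["wrist_torque"])
f=snap("top","t2",(375,140,505,240),6)
```

```text
[ 0.40494789 -0.35441571  0.01688601] 0.1674522992311886 30.030920965846235 [-0.47692803  0.10371795 -0.28392359] [0.07458431 0.09035391 0.0731508 ]
```

Emit:
{"method": "carry_out", "body": {
  "moves": [
    [[0,0,0,0,0.645],[0,0,0,0,0.645],[0,0,0,0,0.645]]
  ]
}}

```text
clock: 7.22
position: [0.405, -0.3545, 0.0169]
eef_rot: [0.0, 0.039, 0.999, -0.0]
ft_force: [0.5, 1.0, 0.5]
width: 0.174
gripper_force: 0.4
```

Emit:
{"method": "carry_out", "body": {
  "moves": [
    [[0,0,0,0,0.65],[0,0,0,0,0.65],[0,0,0,0,0.65]]
  ]
}}

```text
clock: 7.47
position: [0.405, -0.3544, 0.0169]
eef_rot: [0.0, 0.039, 0.999, -0.0]
ft_force: [-1.1, 0.5, 0.5]
width: 0.178
gripper_force: 2.0
```

Emit:
{"method": "carry_out", "body": {
  "moves": [
    [[0,0,0,0,0.655],[0,0,0,0,0.655],[0,0,0,0,0.655]]
  ]
}}

```text
clock: 7.72
position: [0.405, -0.3544, 0.0169]
eef_rot: [-0.0, 0.039, 0.999, 0.0]
ft_force: [-0.3, 0.6, 0.3]
width: 0.173
gripper_force: 8.4
```

Emit:
{"method": "carry_out", "body": {
  "moves": [
    [[0,0,0.004,0,0.653],[0,0,0.008,0,0.653],[0.001,0,0.012,0,0.653],[0.002,0,0.016,0,0.653],[0.003,0,0.02,0,0.653],[0.004,0,0.024,0,0.653],[0.006,0,0.032,0,0.653],[0.01,-0.001,0.039,0,0.653],[0.014,-0.001,0.046,0,0.653],[0.019,-0.001,0.052,0,0.653],[0.025,-0.002,0.058,0,0.653],[0.025,-0.002,0.058,0,0.653]]
  ]
}}

```text
clock: 8.72
position: [0.4318, -0.3572, 0.0763]
eef_rot: [0.001, 0.038, 0.999, -0.001]
ft_force: [1.4, -0.1, 0.0]
width: 0.17
gripper_force: 5.1
```

Run:
```python
from snap import *
s=arm.observe();print(s["position"],s["width"],s["gripper_force"],s["ft_force"],s["wrist_torque"])
snap("wrist","l2w",(100,150,420,400),2.4)
```

```text
[ 0.43177586 -0.35718731  0.07630781] 0.16953942676577696 5.141055732965469 [ 1.39035532 -0.14147333  0.04525916] [ 0.23909859 -0.14842397  0.04623473]
```

View pics/l2w.png

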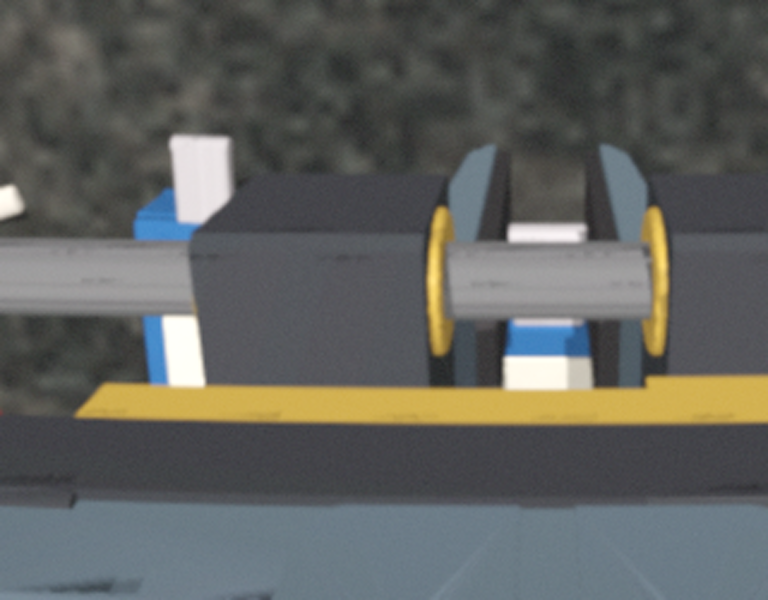

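Wrist view: the lip tip is at (547,228) and the lid still faces up, so the angle is only about 0.2. I'll check the base in the scene view.

Run:
```python
from snap import *
f=grab_frame("scene");np.save("l2s.npy",f,allow_pickle=True)
a=cv2.resize(f["image"][220:265,350:410],None,fx=13,fy=13,interpolation=cv2.INTER_CUBIC)
cv2.imwrite("pics/l2s.png",cv2.convertScaleAbs(a,alpha=2.2))
G=np.array([.4318,-.357,.084])
print(((proj(f,[[.4318,-.357,.0763],[.457-.03,-.357,0],[.489,-.361,.0215],[.489,-.361+.023,0],[.489,-.361-.023,0]])-[350,220])*13).round())
```

```text
[[263. 330.]
 [236. 512.]
 [339. 319.]
 [260. 339.]
 [406. 394.]]
```

View pics/l2s.png

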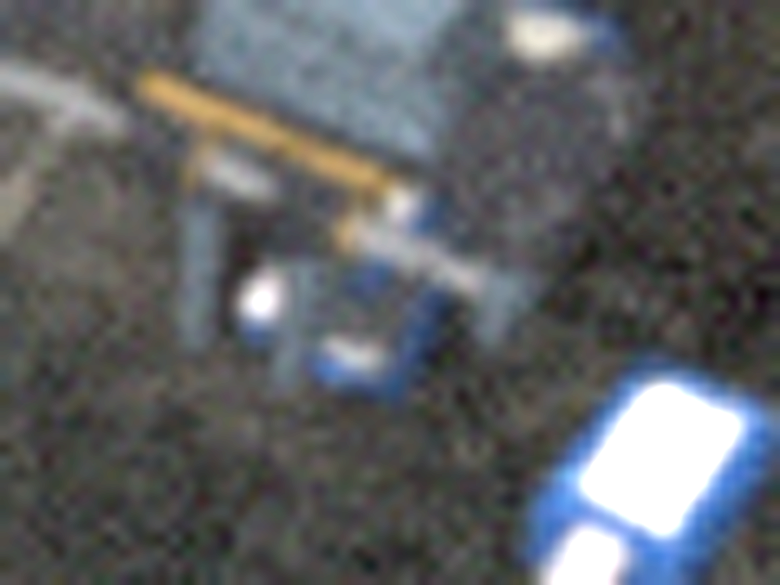

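The scene crop shows the base hanging from the hinge behind the fingers, near (360,340), with the lip at (262,297). The pads don't let the lip pivot. I'll lower it and regrip only the tip of the lip, lightly.

Emit:
{"method": "carry_out", "body": {
  "moves": [
    [[-0.003,0,-0.006,0,0.653],[-0.006,0.001,-0.012,0,0.653],[-0.011,0.001,-0.019,0,0.653],[-0.015,0.001,-0.026,0,0.653],[-0.018,0.002,-0.032,0,0.653],[-0.021,0.002,-0.038,0,0.653],[-0.023,0.002,-0.046,0,0.653],[-0.024,0.002,-0.052,0,0.653],[-0.025,0.002,-0.056,0,0.653],[-0.025,0.002,-0.058,0,0.653],[-0.025,0.002,-0.058,0,0.2],[-0.025,0.002,-0.058,0,0.2]]
  ]
}}

```text
clock: 9.82
position: [0.4051, -0.3545, 0.017]
eef_rot: [0.0, 0.039, 0.999, -0.0]
ft_force: [-0.0, -0.2, 0.9]
width: 0.29
gripper_force: 0.2
```

Emit:
{"method": "carry_out", "body": {
  "moves": [
    [[-0.005,0.0005,0,0,0.2],[-0.015,0.001,0,0,0.2],[-0.015,0.001,0,0,0.2],[-0.015,0.001,0,0,0.2],[-0.015,0.001,0,0,0.2]]
  ]
}}

```text
clock: 10.23
position: [0.3899, -0.3536, 0.0171]
eef_rot: [0.0, 0.039, 0.999, -0.0]
ft_force: [0.0, -0.5, -0.2]
width: 0.398
gripper_force: 0.0
```

Run:
```python
from snap import *
s=arm.observe();print(s["position"],s["width"])
f=grab_frame("scene");np.save("l3s.npy",f,allow_pickle=True)
w=grab_frame("wrist");np.save("l3w.npy",w,allow_pickle=True)
a=cv2.resize(f["image"][215:275,345:420],None,fx=7,fy=7,interpolation=cv2.INTER_CUBIC)
b=cv2.resize(w["image"][150:350,150:450],(525,350))
cv2.imwrite("pics/l3.png",np.vstack([cv2.convertScaleAbs(a,alpha=1.6)[:,:525],b])[:760])
cv2.imwrite("pics/l3.png",cv2.resize(np.vstack([cv2.convertScaleAbs(a,alpha=1.6)[60:400],b]),(456,600)))
```

```text
[ 0.38991373 -0.35363762  0.01712304] 0.39813845236829243
```

View pics/l3.png

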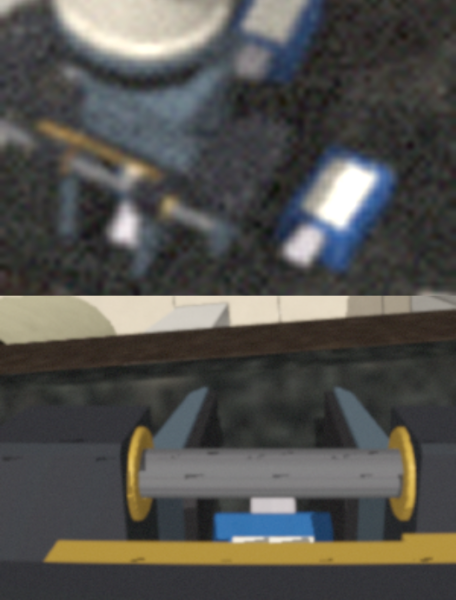

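The tin is flat again and the lip is free, seen at about (272,505) in the combined picture. Next, a numeric check of the lip position.

```bash
cat >> snap.py <<'E'
def blue(f,x0,x1,y0,y1):
    m=cv2.inRange(cv2.cvtColor(f["image"],cv2.COLOR_BGR2HSV),(100,110,40),(125,255,255))
    o=np.zeros_like(m);o[y0:y1,x0:x1]=m[y0:y1,x0:x1];return o
E
python3 - <<'E'
from snap import *
w=np.load("l3w.npy",allow_pickle=True).item()
m=blue(w,250,400,260,330);ys,xs=np.nonzero(m);print(xs.min(),xs.max(),ys.min(),ys.max())
for c in range(300,362,8): print(c,np.nonzero(m[:,c])[0][[0,-1]] if m[:,c].any() else None, w["image"][276:298:3,c].tolist())
print(plane(w,[(xs.min(),ys.min()),(xs.max(),ys.min()),(329,ys.min())],.0265).round(4))
print(proj(w,[[.425,-.354,.0265],[.401,-.353,.0265],[.425,-.333,.0265]]))
E
```

```text
289 369 291 310
300 [292 310] [[117, 116, 119], [114, 113, 113], [88, 87, 87], [65, 67, 67], [66, 69, 67], [72, 71, 63], [169, 111, 54], [176, 116, 58]]
308 [292 307] [[117, 117, 118], [113, 112, 112], [85, 86, 85], [61, 63, 61], [55, 58, 58], [65, 58, 55], [168, 110, 54], [175, 115, 56]]
316 [294 307] [[119, 117, 120], [114, 113, 113], [124, 124, 127], [189, 188, 194], [190, 190, 194], [186, 183, 187], [171, 118, 67], [177, 118, 56]]
324 [294 307] [[116, 116, 118], [113, 112, 114], [130, 129, 132], [200, 199, 204], [201, 199, 205], [197, 194, 199], [172, 117, 68], [178, 120, 59]]
332 [294 307] [[117, 116, 119], [112, 111, 113], [133, 133, 136], [204, 202, 208], [203, 202, 208], [199, 196, 201], [173, 117, 66], [177, 117, 57]]
340 [294 307] [[118, 118, 118], [113, 113, 114], [133, 131, 135], [203, 202, 208], [203, 202, 209], [199, 196, 201], [172, 119, 69], [174, 113, 54]]
348 [292 307] [[119, 117, 119], [113, 112, 112], [83, 83, 82], [42, 43, 43], [45, 45, 47], [68, 52, 45], [171, 112, 57], [177, 115, 53]]
356 [292 307] [[119, 119, 120], [113, 112, 113], [83, 82, 83], [29, 33, 36], [29, 34, 30], [59, 43, 35], [102, 65, 33], [104, 66, 29]]
[[ 0.4125 -0.3752  0.0265]
 [ 0.4158 -0.3333  0.0265]
 [ 0.4141 -0.3542  0.0265]]
[[330.97340493 309.23647736]
 [329.44143518 268.0696657 ]
 [370.29876298 306.45065964]]
```

Emit:
{"method": "carry_out", "body": {
  "moves": [
    [[-0.008,0.001,0,0,0.3],[-0.008,0.001,0,0,0.5],[-0.008,0.001,0,0,0.652],[-0.008,0.001,0,0,0.652],[-0.008,0.001,0,0,0.652],[-0.008,0.001,0,0,0.652],[-0.008,0.001,0,0,0.652]]
  ]
}}

```text
clock: 10.92
position: [0.3821, -0.3525, 0.0169]
eef_rot: [0.0, 0.039, 0.999, -0.0]
ft_force: [0.2, 0.7, -0.6]
width: 0.173
gripper_force: 0.0
```

Emit:
{"method": "carry_out", "body": {
  "moves": [
    [[0,0,0.004,0,0.652],[0,0,0.008,0,0.652],[0.001,0,0.012,0,0.652],[0.002,0,0.016,0,0.652],[0.003,0,0.02,0,0.652],[0.004,0,0.025,0,0.652],[0.006,0,0.032,0,0.652],[0.009,-0.001,0.039,0,0.652],[0.009,-0.001,0.039,0,0.652]]
  ]
}}

```text
clock: 11.67
position: [0.3921, -0.3543, 0.0575]
eef_rot: [0.001, 0.038, 0.999, -0.001]
ft_force: [0.2, -0.6, -0.1]
width: 0.174
gripper_force: 0.0
```

Run:
```python
from snap import *
s=arm.observe();p=s["position"];print(p,s["width"],s["gripper_force"],s["ft_force"])
w=grab_frame("wrist");np.save("l4w.npy",w,allow_pickle=True)
for c in (324,332,340):
    print(c,[tuple(w["image"][r,c]) for r in range(205,316,4)])
e=[.4153,-.356,.0265];h=np.array([.479,-.36,.0215])
for t in (0,.2,.35,.5):
    q=lambda a,b:h+[-a*np.cos(t)+b*np.sin(t),.078*a,a*np.sin(t)+b*np.cos(t)]
    print(t,proj(w,[q(.088,.005),q(.064,.005),q(.056,.0065)]).round()[:,1])
t=0;dz=np.array([0,0,.039]);print("lift",proj(w,[h+[-.088,.007,.005]+dz,h+[-.064,.005,.005]+dz,h+[-.056,.005,.0065]+dz]).round()[:,1])
```

```text
[ 0.39214279 -0.35432424  0.05746997] 0.1735522998958071 0.0 [ 0.17519403 -0.55144069 -0.12114888]
324 [(np.uint8(45), np.uint8(50), np.uint8(46)), (np.uint8(52), np.uint8(53), np.uint8(55)), (np.uint8(51), np.uint8(52), np.uint8(51)), (np.uint8(51), np.uint8(53), np.uint8(50)), (np.uint8(43), np.uint8(46), np.uint8(41)), (np.uint8(135), np.uint8(135), np.uint8(140)), (np.uint8(197), np.uint8(196), np.uint8(202)), (np.uint8(197), np.uint8(196), np.uint8(202)), (np.uint8(198), np.uint8(197), np.uint8(204)), (np.uint8(197), np.uint8(195), np.uint8(202)), (np.uint8(198), np.uint8(196), np.uint8(203)), (np.uint8(194), np.uint8(193), np.uint8(199)), (np.uint8(106), np.uint8(104), np.uint8(104)), (np.uint8(118), np.uint8(116), np.uint8(117)), (np.uint8(128), np.uint8(126), np.uint8(126)), (np.uint8(131), np.uint8(130), np.uint8(132)), (np.uint8(127), np.uint8(126), np.uint8(126)), (np.uint8(131), np.uint8(129), np.uint8(131)), (np.uint8(112), np.uint8(111), np.uint8(113)), (np.uint8(103), np.uint8(105), np.uint8(107)), (np.uint8(223), np.uint8(236), np.uint8(242)), (np.uint8(222), np.uint8
[... 2312 characters left out ...]
31), np.uint8(131), np.uint8(132)), (np.uint8(120), np.uint8(119), np.uint8(119)), (np.uint8(129), np.uint8(127), np.uint8(127)), (np.uint8(112), np.uint8(110), np.uint8(111)), (np.uint8(98), np.uint8(99), np.uint8(98)), (np.uint8(135), np.uint8(147), np.uint8(150)), (np.uint8(135), np.uint8(147), np.uint8(152)), (np.uint8(135), np.uint8(146), np.uint8(152)), (np.uint8(134), np.uint8(145), np.uint8(150)), (np.uint8(136), np.uint8(147), np.uint8(151)), (np.uint8(134), np.uint8(145), np.uint8(150)), (np.uint8(133), np.uint8(144), np.uint8(149)), (np.uint8(70), np.uint8(147), np.uint8(178))]
0 [221. 257. 270.]
0.2 [235. 269. 282.]
0.35 [251. 282. 293.]
0.5 [271. 296. 306.]
lift [245. 288. 303.]
```

Emit:
{"method": "carry_out", "body": {
  "moves": [
    [[-0.001,0,0,0,0.4],[-0.009,0.001,-0.02,0,0.4],[-0.009,0.001,-0.039,0,0.4],[-0.009,0.001,-0.039,0,0.4],[-0.009,0.001,-0.039,0,0.66],[-0.009,0.001,-0.039,0,0.66],[-0.009,0.001,-0.039,0,0.66],[-0.009,0.001,-0.039,0,0.66],[-0.009,0.001,-0.039,0,0.66]]
  ]
}}

```text
clock: 12.47
position: [0.3823, -0.3527, 0.0175]
eef_rot: [0.0, 0.039, 0.999, -0.0]
ft_force: [-0.2, 0.1, -0.5]
width: 0.172
gripper_force: 0.0
```

Emit:
{"method": "carry_out", "body": {
  "moves": [
    [[0,0,0,0,0.68],[0,0,0,0,0.68],[0,0,0,0,0.68],[0,0,0,0,0.68]]
  ]
}}

```text
clock: 12.8
position: [0.382, -0.3524, 0.017]
eef_rot: [0.0, 0.039, 0.999, -0.0]
ft_force: [0.4, -0.2, -0.2]
width: 0.161
gripper_force: 0.0
```

Emit:
{"method": "carry_out", "body": {
  "moves": [
    [[0,0,0,0,0.4],[0,0,0,0,0.4],[0.005,0,0,0,0.4],[0.005,0,0,0,0.4],[0.005,0,0,0,0.66],[0.005,0,0,0,0.66],[0.005,0,0,0,0.66],[0.005,0,0,0,0.66]]
  ]
}}

```text
clock: 13.47
position: [0.3869, -0.3524, 0.0169]
eef_rot: [-0.0, 0.039, 0.999, 0.0]
ft_force: [0.1, -0.2, -0.2]
width: 0.173
gripper_force: 0.0
```

Emit:
{"method": "carry_out", "body": {
  "moves": [
    [[0,0,0,0,0.4],[0,0,0,0,0.4],[0.003,0,0,0,0.4],[0.003,0,0,0,0.4],[0.003,0,0,0,0.66],[0.003,0,0,0,0.66],[0.003,0,0,0,0.66],[0.003,0,0,0,0.66]]
  ]
}}

```text
clock: 14.13
position: [0.3899, -0.3524, 0.0169]
eef_rot: [-0.0, 0.039, 0.999, 0.0]
ft_force: [0.4, 1.0, -0.3]
width: 0.174
gripper_force: 0.0
```

Emit:
{"method": "carry_out", "body": {
  "moves": [
    [[0,0,0,0,0.4],[0,0,0,0,0.4],[0.004,0,0,0,0.4],[0.004,0,0,0,0.4],[0.004,0,0,0,0.67],[0.004,0,0,0,0.67],[0.004,0,0,0,0.67],[0.004,0,0,0,0.67]]
  ]
}}

```text
clock: 14.8
position: [0.3939, -0.3524, 0.0169]
eef_rot: [-0.0, 0.039, 0.999, 0.0]
ft_force: [-0.1, 0.1, 0.4]
width: 0.167
gripper_force: 0.0
```

Run:
```python
from snap import *
s=arm.observe();p=s["position"];print(p,s["width"],s["gripper_force"],s["ft_force"])
w=grab_frame("wrist");np.save("l5w.npy",w,allow_pickle=True)
a=w["image"][180:330,230:430];t=grab_frame("top");np.save("t5.npy",t,allow_pickle=True)
cv2.imwrite("pics/l5.png",cv2.resize(a,(800,600),interpolation=cv2.INTER_CUBIC))
print("fingertip pads", proj(w,[[.378,-.352,.017],[.394,-.352,.017],[.41,-.352,.017],[.41,-.352,.036],[.392,-.352,.0265],[.416,-.352,.0265]]).round())
```

```text
[ 0.39392369 -0.35241388  0.0169193 ] 0.16678323255194327 0.0 [-0.06673246  0.06882167  0.4356656 ]
fingertip pads [[325. 213.]
 [327. 242.]
 [330. 269.]
 [330. 286.]
 [327. 245.]
 [331. 288.]]
```

View pics/l5.png

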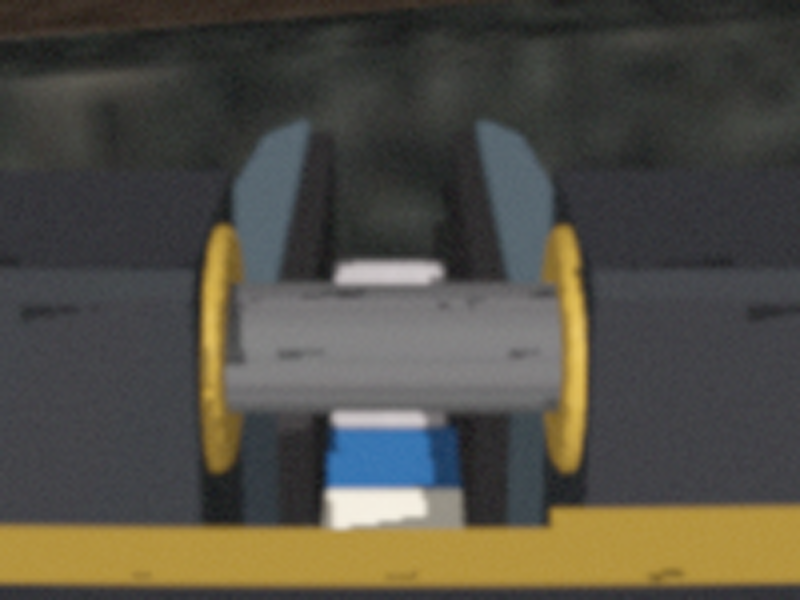

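Wrist crop: the lip is between the pads, tip at crop (390,262), lid edge at (390,430), pads almost touching it. I'll close a little further.

Emit:
{"method": "carry_out", "body": {
  "moves": [
    [[0,0,0,0,0.68],[0,0,0,0,0.68],[0,0,0,0,0.68]]
  ]
}}

```text
clock: 15.15
position: [0.394, -0.3525, 0.0169]
eef_rot: [0.0, 0.039, 0.999, -0.0]
ft_force: [-0.2, -0.5, -0.1]
width: 0.159
gripper_force: 0.0
```

Emit:
{"method": "carry_out", "body": {
  "moves": [
    [[0,0,0,0,0.7],[0,0,0,0,0.7],[0,0,0,0,0.7]]
  ]
}}

```text
clock: 15.4
position: [0.394, -0.3525, 0.0169]
eef_rot: [0.0, 0.039, 0.999, -0.0]
ft_force: [-0.5, -0.0, 1.5]
width: 0.151
gripper_force: 0.0
```

Emit:
{"method": "carry_out", "body": {
  "moves": [
    [[0,0,0,0,0.75],[0,0,0,0,0.75],[0,0,0,0,0.75]]
  ]
}}

```text
clock: 15.65
position: [0.394, -0.3525, 0.0169]
eef_rot: [-0.0, 0.039, 0.999, -0.0]
ft_force: [-0.4, 1.1, 0.2]
width: 0.122
gripper_force: 0.0
```

Run:
```python
from snap import *
w=grab_frame("wrist");np.save("l6w.npy",w,allow_pickle=True);o=np.load("l5w.npy",allow_pickle=True).item()
for r in (215,232,247,286,292,300):
    for f in(o,w): print(r,f["image"][r,296:364:3].mean(1).astype(int).tolist())
t=grab_frame("top");np.save("t6.npy",t,allow_pickle=True)
for f in (np.load("t2.npy",allow_pickle=True).item(),t):
    m=blue(f,375,480,140,240)
    for c in cv2.findContours(m,0,2)[0]:
        if cv2.contourArea(c)>8: print(cv2.boundingRect(c),cv2.contourArea(c),plane(f,[cv2.minAreaRect(c)[0]],.028)[0].round(3))
s=arm.observe();print(s["width"])
```

```text
215 [96, 100, 100, 94, 50, 44, 58, 59, 53, 44, 42, 37, 44, 45, 47, 46, 44, 48, 89, 99, 100, 100, 60]
215 [48, 88, 101, 99, 100, 56, 46, 51, 51, 50, 44, 47, 41, 45, 45, 48, 50, 97, 100, 100, 95, 53, 52]
232 [101, 101, 83, 42, 46, 35, 40, 47, 54, 58, 62, 62, 61, 60, 52, 38, 34, 43, 46, 77, 100, 101, 99]
232 [98, 100, 100, 99, 52, 46, 46, 39, 49, 55, 60, 59, 63, 60, 37, 42, 44, 49, 96, 103, 99, 98, 50]
247 [103, 81, 46, 38, 39, 30, 127, 189, 194, 195, 197, 198, 197, 199, 188, 75, 36, 34, 44, 37, 74, 96, 100]
247 [82, 101, 100, 57, 50, 47, 33, 162, 195, 197, 198, 198, 198, 193, 110, 34, 44, 49, 54, 95, 100, 99, 121]
286 [57, 62, 65, 67, 41, 35, 150, 169, 168, 169, 172, 173, 172, 160, 97, 71, 38, 31, 41, 41, 48, 70, 72]
286 [78, 58, 56, 61, 56, 54, 29, 140, 169, 170, 172, 174, 141, 96, 96, 37, 46, 46, 43, 65, 72, 87, 102]
292 [56, 51, 45, 47, 36, 43, 96, 116, 118, 117, 117, 115, 115, 117, 69, 69, 53, 33, 40, 45, 49, 69, 71]
292 [71, 60, 57, 45, 44, 43, 32, 116, 116, 117, 118, 117, 114, 68, 65, 37, 43, 43, 43, 66, 68, 74, 106]
300 [58, 50, 40, 42, 36, 66, 120, 118, 119, 119, 120, 120, 118, 111, 87, 66, 59, 33, 45, 45, 47, 72, 68]
300 [42, 59, 55, 44, 45, 47, 34, 118, 120, 121, 118, 117, 116, 86, 65, 47, 40, 44, 43, 70, 69, 52, 40]
(397, 204, 8, 4) 16.5 [ 0.492 -0.356  0.028]
(398, 165, 7, 19) 28.5 [ 0.591 -0.352  0.028]
(396, 207, 10, 5) 22.0 [ 0.481 -0.356  0.028]
(432, 202, 10, 14) 11.5 [ 0.491 -0.477  0.028]
(404, 156, 6, 20) 41.5 [ 0.62  -0.372  0.028]
0.12472947271979107
```

Emit:
{"method": "carry_out", "body": {
  "moves": [
    [[0,0,0,0,0.2],[0,0,0,0,0.0],[0,0,0.02,0,-0.2],[0,0,0.06,0,-0.2],[-0.01,0.03,0.1,0,-0.2],[-0.02,0.07,0.14,0,-0.2],[-0.02,0.08,0.14,0,-0.2],[-0.02,0.08,0.14,0,-0.2],[-0.02,0.08,0.14,0,-0.2]]
  ]
}}

```text
clock: 16.5
position: [0.3742, -0.2718, 0.1581]
eef_rot: [0.001, 0.038, 0.999, -0.001]
ft_force: [0.0, -0.4, -0.2]
width: 0.596
gripper_force: 0.0
```

Run:
```python
from snap import *
w=grab_frame("wrist");np.save("l7w.npy",w,allow_pickle=True);s=grab_frame("scene");np.save("l7s.npy",s,allow_pickle=True);t=grab_frame("top");np.save("l7t.npy",t,allow_pickle=True)
R=lambda a,w,h:cv2.resize(a,(w,h),interpolation=cv2.INTER_CUBIC)
cv2.imwrite("pics/l7.png",np.hstack([R(w["image"][180:330,180:320],500,536),np.vstack([R(s["image"][225:275,350:400],268,268),R(t["image"][190:240,380:430],268,268)])]))
print(arm.observe()["position"])
```

```text
[ 0.37405241 -0.27297344  0.15637889]
```

View pics/l7.png

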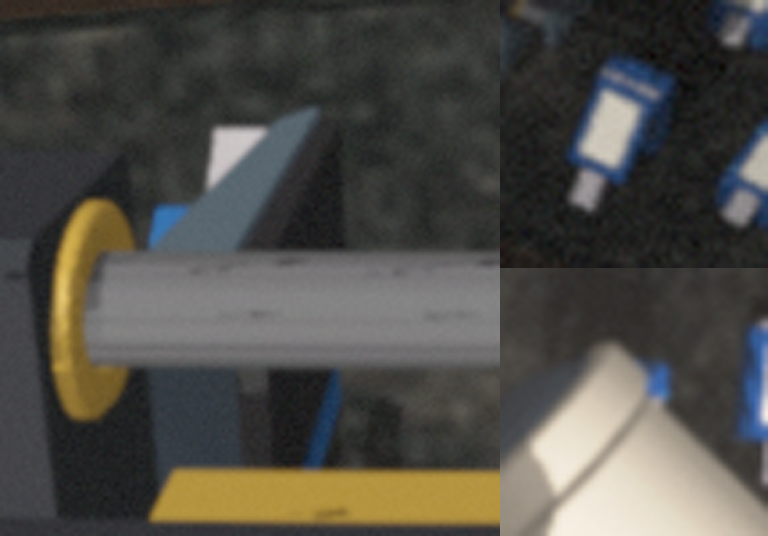

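Combined view: tin 1's base stands upright on its front wall, hinge strip at (630,82), with the lid leaning forward and its lip on the bench at (585,205). I'll measure this pose to topple it back flat.

Run:
```python
from snap import *
s=np.load("l7s.npy",allow_pickle=True).item();t=np.load("l7t.npy",allow_pickle=True).item();w=np.load("l7w.npy",allow_pickle=True).item()
k=5.36
for z in(.06,.066,.07): print(z,plane(s,[(350+105/k,225+70/k),(350+160/k,225+95/k)],z).round(4).tolist())
print("lip",plane(s,[(350+85/k,225+205/k)],.004).round(4), "wrist liptip",plane(w,[(180+237*140/500,180+127*140/500)],.004).round(4),"liprear",plane(w,[(180+215*140/500,180+203*140/500)],.02).round(4))
print("top corner",[plane(t,[(380+168/k,190+(365-268)/k)],z).round(4).tolist() for z in(.03,.066)])
print("w base edge bottom?",plane(w,[(180+340*.28,180+375*.28),(180+325*.28,180+460*.28)],.064).round(4))
```

```text
0.06 [[0.476, -0.337, 0.06], [0.4724, -0.3795, 0.06]]
0.066 [[0.4711, -0.3387, 0.066], [0.4675, -0.381, 0.066]]
0.07 [[0.4678, -0.3397, 0.07], [0.4642, -0.3819, 0.07]]
lip [[ 0.4035 -0.3576  0.004 ]] wrist liptip [[ 0.401  -0.3547  0.004 ]] liprear [[ 0.4172 -0.3592  0.02  ]]
top corner [[[0.485, -0.3899, 0.03]], [[0.4826, -0.3817, 0.066]]]
w base edge bottom? [[ 0.4474 -0.322   0.064 ]
 [ 0.4702 -0.3284  0.064 ]]
```

Emit:
{"method": "carry_out", "body": {
  "moves": [
    [[0.03,-0.04,0,0,1],[0.046,-0.087,0,0,1],[0.046,-0.087,0,0,1],[0.046,-0.087,0,0,1],[0.046,-0.087,-0.03,0,1],[0.046,-0.087,-0.06,0,1],[0.046,-0.087,-0.09,0,1],[0.046,-0.087,-0.107,0,1],[0.046,-0.087,-0.107,0,1],[0.052,-0.087,-0.107,0,1],[0.058,-0.088,-0.107,0,1],[0.064,-0.088,-0.107,0,1]]
  ]
}}

```text
clock: 17.65
position: [0.4393, -0.3612, 0.0512]
eef_rot: [0.001, 0.039, 0.999, -0.001]
ft_force: [-0.5, 0.6, 0.8]
width: 0.006
gripper_force: 0.4
```

Emit:
{"method": "carry_out", "body": {
  "moves": [
    [[0.006,0,0,0,1],[0.011,-0.001,0,0,1],[0.016,-0.001,0,0,1],[0.021,-0.001,0,0,1],[0.026,-0.002,0,0,1],[0.031,-0.002,0,0,1],[0.036,-0.002,0,0,1],[0.041,-0.003,0,0,1],[0.046,-0.003,0,0,1],[0.05,-0.003,0,0,1],[0.05,-0.003,0,0,1],[0.05,-0.003,0,0,1]]
  ]
}}

```text
clock: 18.65
position: [0.4881, -0.3634, 0.0499]
eef_rot: [-0.0, 0.038, 0.999, 0.0]
ft_force: [-0.9, 0.2, 0.0]
width: 0.004
gripper_force: 0.0
```

Emit:
{"method": "carry_out", "body": {
  "moves": [
    [[0,0,0.01,0,1],[0,0,0.03,0,1],[0,0,0.06,0,1],[-0.04,0.04,0.1,0,0],[-0.08,0.08,0.12,0,-1],[-0.11,0.12,0.12,0,-1],[-0.11,0.16,0.12,0,-1],[-0.11,0.16,0.12,0,-1],[-0.11,0.16,0.12,0,-1]]
  ]
}}

```text
clock: 19.4
position: [0.3737, -0.1978, 0.1709]
eef_rot: [-0.001, 0.038, 0.999, 0.001]
ft_force: [0.4, -0.5, -0.6]
width: 0.411
gripper_force: 0.0
```

```bash
cat >> snap.py <<'E'
def tin(n,f,box,z=.028):
    x0,y0,x1,y1=box
    m=blue(f,x0,x1,y0,y1);hsv=cv2.cvtColor(f["image"],cv2.COLOR_BGR2HSV)
    k=cv2.findContours(m,0,2)[0];c=max(k,key=cv2.contourArea);r=cv2.minAreaRect(c)
    h=cv2.convexHull(c)
    mk=np.zeros_like(m);cv2.fillConvexPoly(mk,h,255)
    sub=cv2.bitwise_and(cv2.inRange(hsv,(0,0,140),(180,70,255)),mk)
    ys,xs=np.nonzero(sub);L=plane(f,[(xs.mean(),ys.mean())],z)[0] if len(xs) else None
    print(n,"px",np.round(r[0],1),np.round(r[1],1),round(r[2],1),"P",plane(f,[r[0]],z)[0].round(4),"label",None if L is None else L.round(4),len(xs))
E
python3 - <<'E'
from snap import *
s=grab_frame("scene");t=grab_frame("top");w=grab_frame("wrist")
for n,f in(("m1s",s),("m1t",t),("m1w",w)): np.save(n+".npy",f,allow_pickle=True)
st=arm.observe();print(st["position"],st["ft_force"])
R=lambda a,w,h:cv2.resize(a,(w,h),interpolation=cv2.INTER_CUBIC)
cv2.imwrite("pics/m1.png",np.vstack([np.hstack([R(s["image"][215:275,345:420],375,300),R(t["image"][150:240,375:465],300,300)]),R(w["image"][160:325,120:491],675,300)]))
for b in((385,150,420,195),(385,195,418,240),(418,190,450,240)): tin("t",t,b)
E
```

```text
[ 0.37822113 -0.20356377  0.17078389] [0.21052376 0.15946983 0.19877344]
t px [410.9 165. ] [20.8 15.3] 86.4 P [ 0.6213 -0.3884  0.028 ] label [ 0.6223 -0.3908  0.028 ] 161
t px [396. 201.] [12.6  6.3] 78.7 P [ 0.5062 -0.3421  0.028 ] label [ 0.5067 -0.3484  0.028 ] 9
t px [432.6 212.2] [16.  20.5] 8.1 P [ 0.474  -0.4572  0.028 ] label [ 0.4747 -0.4602  0.028 ] 162
```

View pics/m1.png

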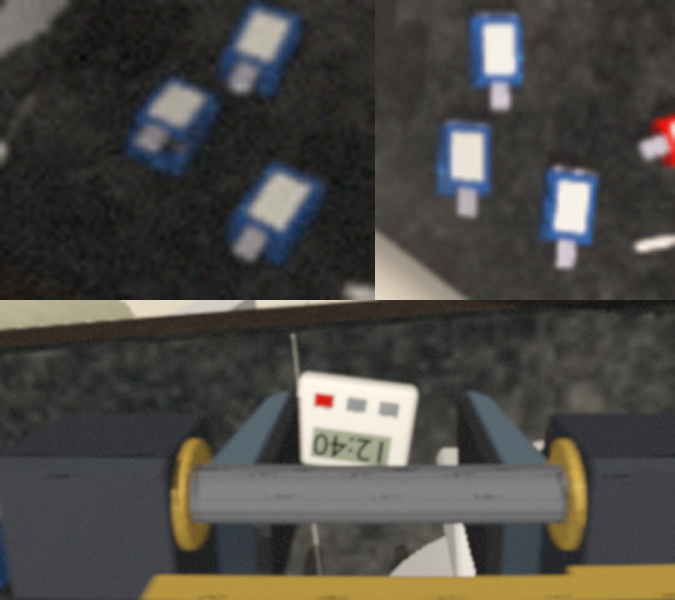

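Combined view: tin 1 is upright again at crop (465,157), its lid a little raised; tin 3 was knocked to (497,50); tin 2 is unchanged at (572,205). Next, numeric label and lip centroids.

```bash
cat >> snap.py <<'E'
def tins(f,x0=380,x1=455,y0=145,y1=240,z=(.028,.0265)):
    hsv=cv2.cvtColor(f["image"],cv2.COLOR_BGR2HSV);m=cv2.inRange(hsv,(0,0,135),(180,80,255));k=np.zeros_like(m);k[y0:y1,x0:x1]=m[y0:y1,x0:x1]
    n,_,st,ce=cv2.connectedComponentsWithStats(k)
    for i in range(1,n):
        if 15<st[i,4]<400:
            print(st[i].tolist(),ce[i].round(1),plane(f,[ce[i]],z[0] if st[i,4]>90 else z[1])[0].round(4))
E
python3 - <<'E'
from snap import *
for n in("top0","m1t"):
    t=np.load(n+".npy",allow_pickle=True).item();print(n);tins(t)
s=np.load("m1s.npy",allow_pickle=True).item()
# lid angle tin1 from scene: lip centre ray x top ray
a=np.array([345+150/5,215+138/5]);b=np.array([375+91/3.333,150+203/3.333])
da,db=ray(s,[a])[0],ray(np.load("m1t.npy",allow_pickle=True).item(),[b])[0];oa,ob=np.array(s["origin"]),np.array(t["origin"])
A=np.c_[da,-db];x=np.linalg.lstsq(A,ob-oa,rcond=None)[0];print("lip3d",oa+da*x[0],ob+db*x[1])
E
```

```text
top0
[401, 165, 10, 16, 156] [405.6 172.6] [ 0.5967 -0.3717  0.028 ]
[404, 183, 6, 9, 43] [406.1 187. ] [ 0.5512 -0.374   0.0265]
[428, 204, 12, 16, 160] [433.7 211.5] [ 0.476  -0.4605  0.028 ]
[395, 209, 12, 17, 167] [400.4 216.7] [ 0.4575 -0.3564  0.028 ]
[429, 222, 6, 8, 42] [431.9 225.6] [ 0.4319 -0.4552  0.0265]
[396, 227, 7, 9, 47] [399.2 230.5] [ 0.4143 -0.3532  0.0265]
m1t
[407, 157, 11, 16, 160] [411.7 164.5] [ 0.6229 -0.391   0.028 ]
[409, 174, 7, 9, 45] [412.  178.3] [ 0.5794 -0.3926  0.0265]
[397, 189, 11, 16, 167] [402.1 196.4] [ 0.5212 -0.3612  0.028 ]
[428, 204, 12, 16, 160] [433.7 211.5] [ 0.476  -0.4605  0.028 ]
[400, 206, 6, 9, 45] [402.1 209.9] [ 0.4789 -0.3619  0.0265]
[429, 222, 6, 8, 42] [431.9 225.6] [ 0.4319 -0.4552  0.0265]
[380, 224, 21, 16, 178] [386.7 234. ] [ 0.4027 -0.3141  0.028 ]
lip3d [ 0.47561349 -0.36005322  0.04675688] [ 0.47459078 -0.35836125  0.04635261]
```

Emit:
{"method": "carry_out", "body": {
  "moves": [
    [[0.031,-0.25,-0.02,-0.012,0],[0.031,-0.25,-0.02,-0.012,0],[0.031,-0.25,-0.02,-0.012,0],[0.031,-0.25,-0.02,-0.012,0],[0.031,-0.25,-0.04,-0.012,0],[0.031,-0.25,-0.06,-0.012,0],[0.031,-0.25,-0.08,-0.012,0],[0.031,-0.25,-0.11,-0.012,0],[0.031,-0.25,-0.14,-0.012,0.2],[0.031,-0.25,-0.154,-0.012,0.4],[0.031,-0.25,-0.154,-0.012,0.5],[0.031,-0.25,-0.154,-0.012,0.5]]
  ]
}}

```text
clock: 20.55
position: [0.4087, -0.4542, 0.0154]
eef_rot: [-0.0, 0.058, 0.998, 0.0]
ft_force: [0.3, 0.0, 0.1]
width: 0.26
gripper_force: 0.0
```

Emit:
{"method": "carry_out", "body": {
  "moves": [
    [[0,0,0,0,0.6],[0,0,0,0,0.655],[0,0,0,0,0.655],[0,0,0,0,0.655]]
  ]
}}

```text
clock: 20.88
position: [0.4095, -0.4542, 0.0171]
eef_rot: [0.001, 0.057, 0.998, -0.001]
ft_force: [0.8, -1.4, 2.4]
width: 0.178
gripper_force: 2.7
```

Emit:
{"method": "carry_out", "body": {
  "moves": [
    [[0,0,0,0,0.66],[0,0,0,0,0.66],[0,0,0,0,0.66]]
  ]
}}

```text
clock: 21.13
position: [0.4092, -0.4539, 0.0164]
eef_rot: [0.0, 0.057, 0.998, -0.0]
ft_force: [-1.8, -4.0, 3.6]
width: 0.17
gripper_force: 5.2
```

Emit:
{"method": "carry_out", "body": {
  "moves": [
    [[0,0,0.004,0,0.66],[0,0,0.008,0,0.66],[0.001,0,0.012,0,0.66],[0.002,0,0.016,0,0.66],[0.003,0,0.021,0,0.66],[0.004,0,0.026,0,0.66],[0.006,-0.001,0.033,0,0.66],[0.01,-0.001,0.041,0,0.66],[0.01,-0.001,0.041,0,0.66]]
  ]
}}

```text
clock: 21.88
position: [0.4201, -0.4552, 0.0588]
eef_rot: [0.001, 0.057, 0.998, -0.001]
ft_force: [-3.3, 0.5, 2.4]
width: 0.173
gripper_force: 5.5
```

```bash
cat > ang.py <<'E'
from snap import *
def ang(h,c,yaw,name=None,rows=(200,320)):
    w=grab_frame("wrist")
    if name: np.save(name+".npy",w,allow_pickle=True)
    h=np.array(h);u=np.array([np.cos(yaw),np.sin(yaw),0])
    col=w["image"][rows[0]:rows[1]:2,c-1:c+2].mean(1).astype(int)
    print("wrist col",[f"{rows[0]+2*i}:"+("L" if v.min()>150 else "B" if v[0]>1.35*v[2]+20 else ".") for i,v in enumerate(col)])
    for t in (0,.2,.4,.6,.8):
        q=lambda a,b:h-u*(a*np.cos(t)-b*np.sin(t))+[0,0,a*np.sin(t)+b*np.cos(t)]
        print(t,proj(w,[q(.088,.005),q(.064,.005),q(.056,.0065)]).round().tolist())
    s=arm.observe();p=s["position"];print(p.round(4),s["width"].round(3),round(s["gripper_force"],1),s["ft_force"].round(1))
    g=p+[.013,0,.008]
    for t in (0,.2,.4,.6,.8):
        q=lambda a,b:g+u*(a*np.cos(t)+b*np.sin(t))+[0,0,-a*np.sin(t)+b*np.cos(t)]
        print("held",t,proj(w,[q(-.003,.0025),q(.021,.0025),q(.029,.004)]).round()[:,1])
E
python3 - <<'E'
from ang import *
ang([.507,-.463,.0215],327,-.11,"n1")
f=grab_frame("scene");np.save("n1s.npy",f,allow_pickle=True)
E
```

```text
wrist col ['200:.', '202:.', '204:.', '206:.', '208:.', '210:.', '212:.', '214:.', '216:.', '218:.', '220:.', '222:.', '224:.', '226:.', '228:.', '230:.', '232:.', '234:.', '236:.', '238:.', '240:.', '242:B', '244:B', '246:B', '248:B', '250:B', '252:.', '254:.', '256:.', '258:.', '260:L', '262:L', '264:L', '266:L', '268:L', '270:L', '272:L', '274:L', '276:.', '278:.', '280:.', '282:.', '284:L', '286:L', '288:L', '290:L', '292:L', '294:L', '296:L', '298:B', '300:B', '302:B', '304:B', '306:L', '308:L', '310:L', '312:L', '314:.', '316:.', '318:.']
0 [[330.0, 221.0], [330.0, 257.0], [330.0, 270.0]]
0.2 [[330.0, 235.0], [330.0, 269.0], [330.0, 281.0]]
0.4 [[330.0, 257.0], [330.0, 286.0], [330.0, 296.0]]
0.6 [[330.0, 287.0], [330.0, 307.0], [330.0, 315.0]]
0.8 [[330.0, 323.0], [330.0, 331.0], [330.0, 336.0]]Traceback (most recent call last):
  File "<stdin>", line 2, in <module>
  File "ang.py", line 11, in ang
    s=arm.observe();p=s["position"];print(p.round(4),s["width"].round(3),round(s["gripper_force"],1),s["ft_force"].round(1))
                                                     ^^^^^^^^^^^^^^^^
AttributeError: 'float' object has no attribute 'round'
```

Emit:
{"method": "carry_out", "body": {
  "moves": [
    [[0.003,0,0.005,0,0.66],[0.006,-0.001,0.01,0,0.66],[0.011,-0.001,0.015,0,0.66],[0.014,-0.002,0.018,0,0.66],[0.014,-0.002,0.018,0,0.66]]
  ]
}}

```text
clock: 22.35
position: [0.4338, -0.4568, 0.0758]
eef_rot: [0.0, 0.057, 0.998, -0.0]
ft_force: [-3.1, 0.9, 2.3]
width: 0.169
gripper_force: 6.1
```

```bash
sed -i 's/s\["width"\].round(3)/round(s["width"],3)/; s/q(.064,.005),q(.056,.0065)/q(.064,.005),q(.056,.0065),h-u*.064+[0,0,-.0005],h-u*.064+[0,0,-.0215]/' ang.py; sed -i '/held/d;/g=p+/d' ang.py
sed -i '/for t in (0,.2,.4,.6,.8):$/{n;}' ang.py
python3 - <<'E'
s=open('ang.py').read().split('\n')
i=[k for k,l in enumerate(s) if l.strip().startswith('for t in')]
if len(i)>1: s=s[:i[1]]
open('ang.py','w').write('\n'.join(s)+'\n')
E
python3 -c "
from ang import *
ang([.507,-.463,.0215],327,-.11,'n2')"
```

```text
wrist col ['200:.', '202:.', '204:.', '206:.', '208:.', '210:.', '212:.', '214:.', '216:B', '218:B', '220:B', '222:B', '224:B', '226:B', '228:B', '230:B', '232:.', '234:.', '236:.', '238:.', '240:L', '242:L', '244:L', '246:L', '248:.', '250:.', '252:.', '254:.', '256:.', '258:L', '260:L', '262:L', '264:L', '266:L', '268:L', '270:L', '272:L', '274:L', '276:L', '278:.', '280:.', '282:.', '284:L', '286:L', '288:.', '290:B', '292:B', '294:L', '296:L', '298:L', '300:L', '302:L', '304:L', '306:L', '308:L', '310:L', '312:.', '314:.', '316:.', '318:.']
0 [[330.0, 194.0], [330.0, 228.0], [330.0, 240.0], [330.0, 225.0], [329.0, 216.0]]
0.2 [[330.0, 204.0], [330.0, 238.0], [330.0, 249.0], [330.0, 225.0], [329.0, 216.0]]
0.4 [[330.0, 222.0], [330.0, 252.0], [330.0, 263.0], [330.0, 225.0], [329.0, 216.0]]
0.6 [[330.0, 248.0], [330.0, 270.0], [330.0, 279.0], [330.0, 225.0], [329.0, 216.0]]
0.8 [[330.0, 279.0], [330.0, 292.0], [330.0, 298.0], [330.0, 225.0], [329.0, 216.0]]
[ 0.4334 -0.4565  0.0753] 0.172 6.0 [-2.9  1.7  2.9]
```

Emit:
{"method": "carry_out", "body": {
  "moves": [
    [[0,0,0,0,0.4],[0,0,0,0,0.4],[0,0,0,0,0.4],[0,0,0,0,0.4],[0,0,0,0,0.4],[0,0,0,0,0.4],[0,0,0,0,0.4],[0,0,0,0,0.4],[0,0,0,0,0.4]]
  ]
}}

```text
clock: 23.15
position: [0.433, -0.4564, 0.0749]
eef_rot: [-0.0, 0.057, 0.998, 0.0]
ft_force: [-0.1, 0.2, 0.9]
width: 0.3
gripper_force: 0.0
```

```bash
python3 -c "
from ang import *
ang([.507,-.463,.0215],327,-.11,'n3')"
```

```text
wrist col ['200:L', '202:L', '204:L', '206:L', '208:L', '210:L', '212:L', '214:L', '216:L', '218:L', '220:L', '222:L', '224:L', '226:L', '228:L', '230:B', '232:B', '234:B', '236:B', '238:B', '240:B', '242:L', '244:L', '246:L', '248:L', '250:L', '252:.', '254:.', '256:L', '258:L', '260:L', '262:L', '264:L', '266:L', '268:.', '270:L', '272:L', '274:L', '276:L', '278:.', '280:.', '282:L', '284:L', '286:L', '288:L', '290:L', '292:L', '294:L', '296:L', '298:L', '300:L', '302:L', '304:B', '306:B', '308:B', '310:B', '312:.', '314:.', '316:.', '318:.']
0 [[329.0, 195.0], [329.0, 230.0], [329.0, 242.0], [329.0, 227.0], [329.0, 218.0]]
0.2 [[329.0, 206.0], [329.0, 240.0], [329.0, 251.0], [329.0, 227.0], [329.0, 218.0]]
0.4 [[329.0, 224.0], [329.0, 254.0], [330.0, 265.0], [329.0, 227.0], [329.0, 218.0]]
0.6 [[330.0, 250.0], [330.0, 272.0], [330.0, 281.0], [329.0, 227.0], [329.0, 218.0]]
0.8 [[330.0, 282.0], [330.0, 294.0], [330.0, 300.0], [329.0, 227.0], [329.0, 218.0]]
[ 0.433  -0.4564  0.0749] 0.3 0.0 [ 1.   0.1 -0.6]
```

Tin 2 read 0.75 rad while held and 0 after release, so it dropped shut: free. I'll regrip it and open it fully.

Emit:
{"method": "carry_out", "body": {
  "moves": [
    [[-0.012,0.002,0,0,0.3],[-0.024,0.003,-0.005,0,0.3],[-0.024,0.003,-0.03,0,0.3],[-0.024,0.003,-0.05,0,0.3],[-0.024,0.003,-0.059,0,0.4],[-0.024,0.003,-0.059,0,0.5],[-0.024,0.003,-0.059,0,0.6],[-0.024,0.003,-0.059,0,0.66],[-0.024,0.003,-0.059,0,0.66],[-0.024,0.003,-0.059,0,0.66],[-0.024,0.003,-0.059,0,0.66]]
  ]
}}

```text
clock: 24.12
position: [0.4094, -0.4538, 0.0167]
eef_rot: [0.0, 0.057, 0.998, -0.001]
ft_force: [1.6, 0.4, 0.0]
width: 0.172
gripper_force: 6.8
```

Emit:
{"method": "carry_out", "body": {
  "moves": [
    [[0,0,0.004,0,0.66],[0,0,0.01,0,0.66],[0.002,0,0.017,0,0.66],[0.004,0,0.025,0,0.66],[0.007,-0.001,0.033,0,0.66],[0.01,-0.001,0.04,0,0.66],[0.015,-0.002,0.048,0,0.66],[0.02,-0.002,0.055,0,0.66],[0.026,-0.003,0.061,0,0.66],[0.032,-0.003,0.066,0,0.66],[0.039,-0.004,0.071,0,0.66],[0.046,-0.005,0.075,0,0.66]]
  ]
}}

```text
clock: 25.12
position: [0.4558, -0.4585, 0.0914]
eef_rot: [0.0, 0.057, 0.998, -0.0]
ft_force: [0.0, 0.2, -1.8]
width: 0.17
gripper_force: 8.6
```

```bash
python3 -c "
from snap import *
s=arm.observe();print(s['position'],s['width'],s['gripper_force'],s['ft_force'])
t=grab_frame('scene');np.save('n4s.npy',t,allow_pickle=True)"
```

```text
[ 0.45575152 -0.45848532  0.09138144] 0.17042298091907293 8.631516695022583 [ 0.0050262   0.16039384 -1.79201169]
```

Still gripped; I'll continue past vertical, release and rise.

Emit:
{"method": "carry_out", "body": {
  "moves": [
    [[0.008,-0.001,0.003,0,0.66],[0.016,-0.002,0.005,0,0.66],[0.025,-0.003,0.007,0,0.66],[0.033,-0.004,0.008,0,0.66],[0.04,-0.005,0.008,0,0.66],[0.047,-0.005,0.007,0,0.66],[0.054,-0.006,0.006,0,0.66],[0.06,-0.007,0.004,0,0.66],[0.062,-0.007,0.003,0,0.66],[0.062,-0.007,0.003,0,0.66]]
  ]
}}

```text
clock: 26.0
position: [0.5183, -0.4657, 0.0941]
eef_rot: [0.001, 0.057, 0.998, -0.0]
ft_force: [0.8, 1.2, 7.5]
width: 0.173
gripper_force: 9.7
```

```bash
python3 -c "
from snap import *
s=arm.observe();print(s['position'],s['width'],s['gripper_force'],s['ft_force'])"
```

```text
[ 0.51826642 -0.46565393  0.09405984] 0.17305458331165813 9.69692274928093 [0.78312634 1.18977503 7.54415573]
```

Emit:
{"method": "carry_out", "body": {
  "moves": [
    [[0,0,0,0,0.5],[0,0,0,0,0.5],[0,0,0,0,0.4],[0,0,0,0,0.4],[0,0,0,0,0.4],[0,0,0.03,0,0.4],[0,0,0.06,0,0.4],[-0.05,0.03,0.09,0,0.4],[-0.09,0.06,0.09,0,0.4],[-0.12,0.1,0.09,0,0.4],[-0.14,0.14,0.09,0,0.4],[-0.14,0.16,0.09,0,0.4]]
  ]
}}

```text
clock: 27.0
position: [0.3808, -0.3189, 0.1838]
eef_rot: [0.0, 0.058, 0.998, -0.0]
ft_force: [1.9, 0.1, 0.5]
width: 0.301
gripper_force: 0.0
```

Run:
```python
from snap import *
s=grab_frame("scene");np.save("p1s.npy",s,allow_pickle=True);t=grab_frame("top");np.save("p1t.npy",t,allow_pickle=True);tins(t)
for b in((385,145,425,190),(385,187,418,225),(418,190,455,240)): tin("t",t,b)
h=np.array([.508,-.463,.0215])
for a in(0,1.85): print("expected lip/ctr scene",proj(s,[h+[-.078*np.cos(a),.008,.078*np.sin(a)]]),"top",proj(t,[h+[-.078*np.cos(a),.008,.078*np.sin(a)]]))
hsv=cv2.cvtColor(s["image"],cv2.COLOR_BGR2HSV);m=cv2.inRange(hsv,(0,0,125),(180,80,255));k=np.zeros_like(m);k[200:280,360:425]=m[200:280,360:425]
n,_,st,ce=cv2.connectedComponentsWithStats(k)
for i in range(1,n):
    if st[i,4]>8: print("scene",st[i].tolist(),ce[i].round(1))
print(arm.observe()["position"])
```

```text
[408, 157, 9, 15, 123] [412.  164.3] [ 0.6236 -0.3918  0.028 ]
[410, 179, 5, 4, 17] [412.1 180.4] [ 0.5726 -0.3928  0.0265]
[397, 189, 11, 16, 146] [402.3 196.8] [ 0.5198 -0.3619  0.028 ]
[438, 191, 8, 5, 30] [441.7 193. ] [ 0.5351 -0.4863  0.0265]
[400, 206, 6, 8, 35] [401.9 209. ] [ 0.4817 -0.3611  0.0265]
t px [406.5 165.5] [19.  5.] 90.0 P [ 0.6194 -0.3746  0.028 ] label [ 0.6171 -0.3801  0.028 ] 12
t px [395.5 197. ] [20.  5.] 90.0 P [ 0.5187 -0.3405  0.028 ] label [ 0.5236 -0.3483  0.028 ] 14
t px [437.9 198.1] [17.7  9.9] 6.3 P [ 0.5185 -0.4738  0.028 ] label [ 0.5297 -0.4813  0.028 ] 15
expected lip/ctr scene [[393.70496782 264.77246609]] top [[431.33559622 226.26338532]]
expected lip/ctr scene [[405.82671994 232.75639085]] top [[438.35332089 192.26309602]]
scene [375, 232, 9, 8, 41] [379.3 235.4]
scene [415, 273, 10, 3, 23] [419.7 273.9]
[ 0.37930152 -0.3141375   0.1834344 ]
```

Emit:
{"method": "carry_out", "body": {
  "moves": [
    [[0.05,-0.02,0,0.039,1],[0.09,-0.055,-0.02,0.039,1],[0.12,-0.055,-0.05,0.039,1],[0.12,-0.055,-0.084,0.039,1],[0.12,-0.055,-0.1,0.039,1],[0.12,-0.055,-0.115,0.039,1],[0.12,-0.055,-0.13,0.039,1],[0.12,-0.055,-0.14,0.039,1],[0.12,-0.055,-0.148,0.039,1],[0.12,-0.055,-0.154,0.039,1],[0.12,-0.055,-0.155,0.039,1],[0.12,-0.055,-0.155,0.039,1]]
  ]
}}

```text
clock: 28.1
position: [0.5032, -0.375, 0.0289]
eef_rot: [0.0, -0.004, 1.0, -0.0]
ft_force: [1.0, 0.6, 1.3]
width: 0.002
gripper_force: 0.0
```

Emit:
{"method": "carry_out", "body": {
  "moves": [
    [[0,0,0.03,0,1],[0,0,0.06,0,1],[-0.04,0,0.06,0,0],[-0.08,0,0.06,0,0],[-0.08,0,0.06,0,0],[-0.08,0,0.06,0,0]]
  ]
}}

```text
clock: 28.6
position: [0.4217, -0.3751, 0.0898]
eef_rot: [0.0, -0.003, 1.0, -0.0]
ft_force: [0.9, 0.2, 1.0]
width: 0.269
gripper_force: 0.0
```

Run:
```python
from ang import *
ang([.548,-.361,.0215],327,0.0,"q1")
w=np.load("q1.npy",allow_pickle=True).item()
m=blue(w,240,420,200,312);ys,xs=np.nonzero(m);print(xs.min(),xs.max(),ys.min(),ys.max())
hsv=cv2.cvtColor(w["image"],cv2.COLOR_BGR2HSV);k=cv2.inRange(hsv,(0,0,150),(180,60,255));
for r in range(190,320,4):
    x=np.nonzero(k[r,270:390])[0];b=np.nonzero(m[r])[0];print(r,(x.min()+270,x.max()+270) if len(x) else None,(b.min(),b.max()) if len(b) else None)
```

```text
wrist col ['200:.', '202:.', '204:.', '206:.', '208:.', '210:.', '212:.', '214:.', '216:.', '218:.', '220:.', '222:.', '224:.', '226:.', '228:.', '230:.', '232:.', '234:.', '236:.', '238:.', '240:.', '242:.', '244:.', '246:.', '248:.', '250:.', '252:.', '254:.', '256:.', '258:.', '260:L', '262:L', '264:L', '266:L', '268:L', '270:L', '272:L', '274:L', '276:.', '278:.', '280:.', '282:.', '284:B', '286:B', '288:B', '290:B', '292:B', '294:B', '296:B', '298:B', '300:B', '302:B', '304:.', '306:.', '308:.', '310:.', '312:.', '314:.', '316:.', '318:.']
0 [[346.0, 259.0], [345.0, 288.0], [345.0, 298.0], [345.0, 284.0], [343.0, 272.0]]
0.2 [[347.0, 273.0], [346.0, 299.0], [345.0, 309.0], [345.0, 284.0], [343.0, 272.0]]
0.4 [[348.0, 293.0], [346.0, 314.0], [346.0, 323.0], [345.0, 284.0], [343.0, 272.0]]
0.6 [[349.0, 319.0], [347.0, 333.0], [347.0, 339.0], [345.0, 284.0], [343.0, 272.0]]
0.8 [[350.0, 349.0], [347.0, 353.0], [347.0, 357.0], [345.0, 284.0], [343.0, 272.0]]
[ 0.4231 -0.3754  0.0897] 0.314 0.0 [ 1.2 -0.6  0.1]
315 355 283 310
190 None None
194 None None
198 None None
202 None None
2
[... 198 characters left out ...]
5)) None
258 (np.int64(280), np.int64(386)) None
262 (np.int64(273), np.int64(386)) None
266 (np.int64(273), np.int64(386)) None
270 (np.int64(274), np.int64(386)) None
274 (np.int64(274), np.int64(386)) None
278 (np.int64(386), np.int64(386)) None
282 (np.int64(344), np.int64(350)) None
286 (np.int64(338), np.int64(352)) (np.int64(317), np.int64(335))
290 (np.int64(337), np.int64(352)) (np.int64(316), np.int64(334))
294 None (np.int64(316), np.int64(354))
298 None (np.int64(316), np.int64(354))
302 None (np.int64(315), np.int64(355))
306 (np.int64(327), np.int64(355)) (np.int64(315), np.int64(326))
310 (np.int64(327), np.int64(356)) (np.int64(316), np.int64(325))
314 None None
318 None None
```

Run:
```python
from snap import *
w=np.load("q1.npy",allow_pickle=True).item()
print(plane(w,[(344.5,293),(341,304.5)],.0265).round(4))
print(plane(w,[(344.5,293),(341,304.5)],.032).round(4))
s=grab_frame("scene");np.save("q1s.npy",s,allow_pickle=True);t=grab_frame("top");np.save("q1t.npy",t,allow_pickle=True)
tins(t)
hsv=cv2.cvtColor(s["image"],cv2.COLOR_BGR2HSV);m=cv2.inRange(hsv,(0,0,100),(180,90,255));k=np.zeros_like(m);k[215:270,360:400]=m[215:270,360:400]
n,_,st,ce=cv2.connectedComponentsWithStats(k)
for i in range(1,n):
    if st[i,4]>5: print("scene",st[i].tolist(),ce[i].round(1))
for th in(0,.1,.3): print(th,proj(s,[np.array([.548,-.361,.0215])+[-.076*np.cos(th),0,.076*np.sin(th)+.005],np.array([.548,-.361,.0215])+[-.032*np.cos(th),0,.032*np.sin(th)+.0065]]).round(1).tolist())
```

```text
[[ 0.4883 -0.3612  0.0265]
 [ 0.4982 -0.3637  0.0265]]
[[ 0.4851 -0.3616  0.032 ]
 [ 0.4948 -0.364   0.032 ]]
[408, 158, 9, 14, 113] [411.7 164.6] [ 0.6227 -0.391   0.028 ]
[397, 189, 10, 17, 147] [401.4 197.6] [ 0.5174 -0.3591  0.028 ]
[399, 208, 4, 8, 29] [400.5 211.1] [ 0.4749 -0.3567  0.0265]
[397, 216, 26, 24, 285] [410.4 229.6] [ 0.4179 -0.3879  0.028 ]
scene [395, 218, 5, 5, 17] [397.1 220.3]
scene [372, 237, 6, 12, 39] [374.6 242.2]
0 [[374.4, 246.8], [378.9, 238.6]]
0.1 [[374.6, 245.5], [379.0, 238.0]]
0.3 [[375.3, 242.3], [379.3, 236.7]]
```

Emit:
{"method": "carry_out", "body": {
  "moves": [
    [[0.01,0.0155,-0.02,-0.004,0.3],[0.02,0.0155,-0.05,-0.004,0.3],[0.0305,0.0155,-0.074,-0.004,0.4],[0.0305,0.0155,-0.074,-0.004,0.4],[0.0305,0.0155,-0.074,-0.004,0.5],[0.0305,0.0155,-0.074,-0.004,0.6],[0.0305,0.0155,-0.074,-0.004,0.66],[0.0305,0.0155,-0.074,-0.004,0.66],[0.0305,0.0155,-0.074,-0.004,0.66],[0.0305,0.0155,-0.074,-0.004,0.66]]
  ]
}}

```text
clock: 29.58
position: [0.4539, -0.3598, 0.0154]
eef_rot: [0.001, 0.003, 1.0, -0.001]
ft_force: [0.8, -0.3, 1.1]
width: 0.172
gripper_force: 7.3
```

Gripped at 7 N; I'll swing to about 0.75 rad.

Emit:
{"method": "carry_out", "body": {
  "moves": [
    [[0,0,0.004,0,0.66],[0,0,0.01,0,0.66],[0.002,0,0.017,0,0.66],[0.004,0,0.025,0,0.66],[0.007,0,0.033,0,0.66],[0.01,0,0.04,0,0.66],[0.015,0,0.048,0,0.66],[0.02,0,0.055,0,0.66],[0.023,0,0.058,0,0.66],[0.023,0,0.058,0,0.66]]
  ]
}}

```text
clock: 30.42
position: [0.4774, -0.3596, 0.0736]
eef_rot: [0.0, 0.002, 1.0, -0.001]
ft_force: [-5.1, -0.2, 4.4]
width: 0.169
gripper_force: 8.3
```

```bash
python3 -c "
from ang import *
ang([.5515,-.3615,.0215],327,-.02,'r1')"
```

```text
wrist col ['200:.', '202:.', '204:.', '206:.', '208:.', '210:.', '212:.', '214:.', '216:B', '218:B', '220:B', '222:B', '224:B', '226:B', '228:.', '230:.', '232:.', '234:.', '236:.', '238:L', '240:L', '242:L', '244:L', '246:L', '248:.', '250:.', '252:.', '254:L', '256:L', '258:L', '260:L', '262:L', '264:L', '266:L', '268:L', '270:L', '272:L', '274:L', '276:L', '278:L', '280:.', '282:.', '284:L', '286:L', '288:B', '290:B', '292:B', '294:L', '296:L', '298:L', '300:L', '302:L', '304:L', '306:L', '308:L', '310:L', '312:.', '314:.', '316:.', '318:.']
0 [[327.0, 195.0], [326.0, 230.0], [326.0, 242.0], [326.0, 227.0], [326.0, 218.0]]
0.2 [[326.0, 206.0], [326.0, 240.0], [326.0, 252.0], [326.0, 227.0], [326.0, 218.0]]
0.4 [[326.0, 225.0], [326.0, 254.0], [325.0, 265.0], [326.0, 227.0], [326.0, 218.0]]
0.6 [[326.0, 250.0], [325.0, 273.0], [325.0, 282.0], [326.0, 227.0], [326.0, 218.0]]
0.8 [[325.0, 282.0], [325.0, 295.0], [325.0, 301.0], [326.0, 227.0], [326.0, 218.0]]
[ 0.4768 -0.3594  0.073 ] 0.172 8.2 [-4.4 -1.3  3.9]
```

Emit:
{"method": "carry_out", "body": {
  "moves": [
    [[0,0,0,0,0.4],[0,0,0,0,0.4],[0,0,0,0,0.4],[0,0,0,0,0.4],[0,0,0,0,0.4],[0,0,0,0,0.4],[0,0,0,0,0.4],[0,0,0,0,0.4],[0,0,0,0,0.4]]
  ]
}}

```text
clock: 31.22
position: [0.4766, -0.3593, 0.0726]
eef_rot: [0.0, 0.002, 1.0, 0.0]
ft_force: [-0.7, -0.1, -0.3]
width: 0.298
gripper_force: 0.0
```

```bash
python3 -c "
from ang import *
ang([.5515,-.3615,.0215],327,-.02,'r2')"
```

```text
wrist col ['200:.', '202:.', '204:.', '206:.', '208:.', '210:.', '212:.', '214:.', '216:.', '218:B', '220:B', '222:B', '224:B', '226:B', '228:B', '230:.', '232:.', '234:.', '236:.', '238:.', '240:L', '242:L', '244:L', '246:L', '248:.', '250:.', '252:.', '254:L', '256:L', '258:L', '260:L', '262:L', '264:L', '266:L', '268:L', '270:L', '272:L', '274:L', '276:L', '278:L', '280:.', '282:.', '284:L', '286:L', '288:B', '290:B', '292:B', '294:L', '296:L', '298:L', '300:L', '302:L', '304:L', '306:L', '308:L', '310:L', '312:L', '314:.', '316:.', '318:.']
0 [[326.0, 197.0], [326.0, 232.0], [325.0, 244.0], [326.0, 229.0], [326.0, 220.0]]
0.2 [[326.0, 208.0], [325.0, 242.0], [325.0, 254.0], [326.0, 229.0], [326.0, 220.0]]
0.4 [[326.0, 227.0], [325.0, 256.0], [325.0, 267.0], [326.0, 229.0], [326.0, 220.0]]
0.6 [[325.0, 252.0], [325.0, 275.0], [325.0, 284.0], [326.0, 229.0], [326.0, 220.0]]
0.8 [[325.0, 285.0], [325.0, 297.0], [324.0, 303.0], [326.0, 229.0], [326.0, 220.0]]
[ 0.4766 -0.3593  0.0726] 0.301 0.0 [-0.9 -0.2  0.5]
```

Tin 1 stayed at about 0.75 rad: stiff. I'll press it shut.

Emit:
{"method": "carry_out", "body": {
  "moves": [
    [[-0.02,0,0,0,0.4],[-0.04,0,0.01,0,0.6],[-0.04,0,0.05,0,1],[0,0,0.06,0,1],[0.027,0,0.06,0,1],[0.027,0,0.04,0,1],[0.027,0,0.02,0,1],[0.027,0,0.0,0,1],[0.027,0,-0.015,0,1],[0.027,0,-0.03,0,1],[0.027,0,-0.04,0,1],[0.027,0,-0.045,0,1]]
  ]
}}

```text
clock: 32.27
position: [0.503, -0.3589, 0.0266]
eef_rot: [-0.001, 0.002, 1.0, 0.001]
ft_force: [-14.0, 6.7, 48.9]
width: 0.007
gripper_force: 25.1
```

Emit:
{"method": "carry_out", "body": {
  "moves": [
    [[0,0,0,0,1],[0,0,0.03,0,0.5],[0,0,0.06,0,0],[0.016,-0.001,0.06,0,-0.5],[0.016,-0.001,0.06,0,-0.5],[0.016,-0.001,0.06,0,-0.5]]
  ]
}}

```text
clock: 32.77
position: [0.5201, -0.3605, 0.0881]
eef_rot: [0.0, 0.002, 1.0, -0.0]
ft_force: [-0.1, 0.7, -0.3]
width: 0.34
gripper_force: 0.0
```

Run:
```python
from snap import *
w=grab_frame("wrist");np.save("u1.npy",w,allow_pickle=True);print(arm.observe()["position"],arm.observe()["width"])
h=np.array([.5515,-.361,.0215])
print(proj(w,[h+[-.088,0,.005],h+[-.064,0,.005],h+[-.056,0,.0065],h+[-.064,.021,.005]]).round(0).tolist())
t=grab_frame("top");np.save("u1t.npy",t,allow_pickle=True);tins(t)
for c in (318,326,334): print([f"{r}:"+("L" if v.min()>150 else "B" if v[0]>1.35*v[2]+20 else ".") for r in range(190,260,3) for v in [w["image"][r,c].astype(int)]])
```

```text
[ 0.51931424 -0.36011418  0.08749517] 0.38236751475338243
[[326.0, 128.0], [326.0, 164.0], [326.0, 176.0], [357.0, 164.0]]
[396, 175, 14, 16, 135] [402.8 182. ] [ 0.5667 -0.3633  0.028 ]
[411, 192, 22, 16, 134] [421.8 201.7] [ 0.506  -0.4231  0.028 ]
['190:L', '193:L', '196:L', '199:L', '202:L', '205:L', '208:L', '211:L', '214:L', '217:L', '220:L', '223:L', '226:L', '229:L', '232:L', '235:L', '238:B', '241:B', '244:B', '247:L', '250:.', '253:.', '256:.', '259:L']
['190:L', '193:L', '196:L', '199:L', '202:L', '205:L', '208:L', '211:L', '214:L', '217:L', '220:L', '223:L', '226:L', '229:L', '232:L', '235:L', '238:B', '241:B', '244:B', '247:L', '250:L', '253:.', '256:.', '259:L']
['190:L', '193:L', '196:L', '199:L', '202:L', '205:L', '208:L', '211:L', '214:L', '217:L', '220:L', '223:L', '226:L', '229:L', '232:L', '235:L', '238:B', '241:B', '244:B', '247:B', '250:L', '253:.', '256:.', '259:L']
```

Run:
```python
from snap import *
w=np.load("u1.npy",allow_pickle=True).item()
c=326;print([f"{r}:"+("L" if v.min()>150 else "B" if v[0]>1.35*v[2]+20 else ".") for r in range(110,190,3) for v in [w["image"][r,c].astype(int)]])
for r in (170,200,230):
    m=blue(w,200,460,r,r+1);x=np.nonzero(m)[1];print(r,x.min(),x.max(),plane(w,[(x.min(),r),(x.max(),r)],.026).round(4).tolist())
print(plane(w,[(326,245)],.028).round(4))
```

```text
['110:.', '113:.', '116:.', '119:.', '122:L', '125:L', '128:L', '131:L', '134:L', '137:L', '140:L', '143:L', '146:L', '149:L', '152:L', '155:L', '158:L', '161:B', '164:B', '167:B', '170:B', '173:L', '176:L', '179:L', '182:L', '185:L', '188:L']
170 213 361 [[0.4915, -0.4394, 0.026], [0.492, -0.3368, 0.026]]
200 200 360 [[0.513, -0.4505, 0.026], [0.5134, -0.3371, 0.026]]
230 298 357 [[0.5355, -0.3814, 0.026], [0.5357, -0.3389, 0.026]]
[[ 0.5463 -0.3612  0.028 ]]
```

Emit:
{"method": "carry_out", "body": {
  "moves": [
    [[-0.003,0.001,0,-0.01,-0.5],[-0.003,0.001,0,-0.01,-0.5],[-0.003,0.001,-0.03,-0.01,-0.5],[-0.003,0.001,-0.06,-0.01,-0.5],[-0.003,0.001,-0.078,-0.01,-0.5],[-0.003,0.001,-0.083,-0.01,-0.5],[-0.003,0.001,-0.083,-0.01,0.2],[-0.003,0.001,-0.083,-0.01,1],[-0.003,0.001,-0.083,-0.01,1],[-0.003,0.001,-0.083,-0.01,1],[-0.003,0.001,-0.083,-0.01,1],[-0.003,0.001,-0.083,-0.01,1]]
  ]
}}

```text
clock: 33.87
position: [0.5173, -0.3599, 0.006]
eef_rot: [0.001, 0.018, 1.0, -0.001]
ft_force: [-0.9, 0.0, 8.8]
width: 0.502
gripper_force: 30.0
```

Emit:
{"method": "carry_out", "body": {
  "moves": [
    [[0,0,0.02,0,1],[0,0,0.05,0,1],[0,0,0.09,0,1],[-0.02,0,0.13,0,1],[-0.05,0,0.16,0,1],[-0.085,0,0.18,0,1],[-0.115,0,0.2,0,1],[-0.115,0.03,0.2,0,1],[-0.115,0.07,0.2,0,1],[-0.115,0.11,0.2,0,1],[-0.115,0.15,0.2,0,1],[-0.115,0.15,0.2,0,1]]
  ]
}}

```text
clock: 34.87
position: [0.3998, -0.2032, 0.2048]
eef_rot: [-0.001, 0.017, 1.0, 0.001]
ft_force: [0.4, -0.8, -2.3]
width: 0.503
gripper_force: 30.0
```

Emit:
{"method": "carry_out", "body": {
  "moves": [
    [[0,0.04,0,0,1],[0,0.08,0,0,1],[0,0.12,0,0,1],[0,0.16,0,0,1],[0,0.2,0,0,1],[0,0.24,0,0,1],[0.01,0.28,0,0,1],[0.03,0.31,-0.03,0,1],[0.05,0.335,-0.06,0,1],[0.057,0.346,-0.09,0,1],[0.057,0.346,-0.1,0,1],[0.057,0.346,-0.1,0,1]]
  ]
}}

```text
clock: 35.87
position: [0.4572, 0.1373, 0.1024]
eef_rot: [-0.002, 0.017, 1.0, -0.0]
ft_force: [-0.2, -1.3, -2.9]
width: 0.501
gripper_force: 30.0
```

Run:
```python
from snap import *
s=arm.observe();print(s["position"],s["ft_force"],s["width"])
w=grab_frame("wrist");np.save("v1.npy",w,allow_pickle=True)
Q=[[.515,.1707,.036],[.5091,.0216,.036],[.3978,.0257,.036],[.4058,.1753,.036]]
print(proj(w,Q).round(0).tolist())
g=cv2.cvtColor(w["image"],cv2.COLOR_BGR2GRAY)
for c in (280,300,360,380): print(c,[(r,int(g[r,c])) for r in range(100,200,5)])
for r in (140,150,160,170): print(r,[(c,int(g[r,c])) for c in list(range(150,290,8))])
```

```text
[0.45723524 0.13726861 0.10235646] [-0.1773691  -1.31403769 -2.94598397] 0.5014118877814848
[[373.0, 280.0], [179.0, 278.0], [163.0, 131.0], [380.0, 134.0]]
280 [(100, 49), (105, 58), (110, 68), (115, 80), (120, 82), (125, 73), (130, 112), (135, 223), (140, 219), (145, 220), (150, 222), (155, 218), (160, 221), (165, 218), (170, 219), (175, 221), (180, 221), (185, 213), (190, 113), (195, 147)]
300 [(100, 37), (105, 35), (110, 40), (115, 46), (120, 52), (125, 42), (130, 63), (135, 152), (140, 159), (145, 156), (150, 161), (155, 159), (160, 160), (165, 157), (170, 158), (175, 160), (180, 97), (185, 54), (190, 52), (195, 70)]
360 [(100, 52), (105, 57), (110, 44), (115, 48), (120, 48), (125, 47), (130, 69), (135, 153), (140, 159), (145, 160), (150, 161), (155, 156), (160, 163), (165, 157), (170, 157), (175, 160), (180, 97), (185, 56), (190, 52), (195, 68)]
380 [(100, 46), (105, 51), (110, 56), (115, 62), (120, 62), (125, 48), (130, 54), (135, 147), (140, 152), (145, 147), (150, 147), (155, 142), (160, 144), (165, 139), (170, 132), (175, 130), (180, 127), (185, 126), (190, 115), (195, 105)
[... 173 characters left out ...]
262, 219), (270, 219), (278, 220), (286, 157)]
150 [(150, 70), (158, 74), (166, 78), (174, 222), (182, 224), (190, 224), (198, 224), (206, 224), (214, 223), (222, 223), (230, 223), (238, 224), (246, 224), (254, 223), (262, 223), (270, 224), (278, 222), (286, 160)]
160 [(150, 74), (158, 69), (166, 76), (174, 215), (182, 219), (190, 218), (198, 218), (206, 218), (214, 219), (222, 219), (230, 218), (238, 220), (246, 219), (254, 219), (262, 219), (270, 221), (278, 221), (286, 160)]
170 [(150, 75), (158, 72), (166, 66), (174, 206), (182, 220), (190, 221), (198, 221), (206, 221), (214, 221), (222, 220), (230, 221), (238, 219), (246, 221), (254, 219), (262, 219), (270, 219), (278, 219), (286, 158)]
```

Emit:
{"method": "carry_out", "body": {
  "moves": [
    [[0,0,-0.02,0,1],[0,0,-0.04,0,1],[0,0,-0.052,0,1],[0,0,-0.058,0,1],[0,0,-0.061,0,1],[0,0,-0.063,0,1],[0,0,-0.063,0,1],[0,0,-0.063,0,-0.15],[0,0,-0.063,0,-0.2],[0,0,-0.063,0,-0.2],[0,0,-0.063,0,-0.2],[0,0,-0.063,0,-0.2]]
  ]
}}

```text
clock: 36.92
position: [0.4587, 0.1367, 0.0418]
eef_rot: [0.0, 0.018, 1.0, 0.0]
ft_force: [0.4, 0.4, -0.0]
width: 0.6
gripper_force: 0.0
```

Emit:
{"method": "carry_out", "body": {
  "moves": [
    [[0,0,0.02,0,-0.2],[0,0,0.05,0,-0.2],[0,0,0.09,0,-0.2],[0,0,0.13,0,-0.2],[-0.04,-0.02,0.15,0,-0.2],[-0.07,-0.06,0.15,0,-0.2],[-0.07,-0.1,0.15,0,-0.2],[-0.07,-0.14,0.15,0,-0.2],[-0.07,-0.18,0.15,0,-0.2],[-0.07,-0.22,0.15,0,-0.2],[-0.07,-0.22,0.15,0,-0.2],[-0.07,-0.22,0.15,0,-0.2]]
  ]
}}

```text
clock: 37.92
position: [0.3886, -0.0857, 0.1917]
eef_rot: [0.0, 0.02, 1.0, -0.0]
ft_force: [-0.2, 0.4, 0.2]
width: 0.602
gripper_force: 0.0
```

Run:
```python
from snap import *
print(arm.observe()["position"])
t=grab_frame("top");np.save("x1.npy",t,allow_pickle=True)
tin("plate",t,(205,180,280,245),.064)
tins(t)
m=blue(t,205,280,180,245);r=cv2.minAreaRect(max(cv2.findContours(m,0,2)[0],key=cv2.contourArea));print(plane(t,cv2.boxPoints(r),.064).round(3).tolist())
s=grab_frame("scene");np.save("x1s.npy",s,allow_pickle=True)
for a in(.0,.3): print("exp scene",proj(s,[[.4585-.044,.137,.0625]]))
```

```text
[ 0.38858791 -0.08566801  0.19173537]
plate px [214. 195.] [30. 18.] 90.0 P [0.5083 0.2196 0.064 ] label None 0
[407, 157, 11, 16, 159] [411.7 164.5] [ 0.623  -0.3909  0.028 ]
[409, 174, 7, 9, 45] [412.  178.3] [ 0.5794 -0.3926  0.0265]
[438, 191, 8, 5, 30] [441.7 193. ] [ 0.5351 -0.4863  0.0265]
[[0.554, 0.25, 0.064], [0.555, 0.194, 0.064], [0.463, 0.19, 0.064], [0.462, 0.245, 0.064]]
exp scene [[252.425645  206.4192806]]
exp scene [[252.425645  206.4192806]]
```

Emit:
{"method": "carry_out", "body": {
  "moves": [
    [[0,-0.04,0,0.022,-0.4],[0,-0.08,0,0.022,-0.4],[0,-0.12,0,0.022,-0.4],[0,-0.16,0,0.022,-0.4],[0,-0.2,0,0.022,-0.4],[0,-0.24,0,0.022,-0.4],[0.01,-0.28,0,0.022,-0.4],[0.04,-0.3085,0,0.022,-0.4],[0.08,-0.3085,0,0.022,-0.4],[0.12,-0.3085,0,0.022,-0.4],[0.16,-0.3085,0,0.022,-0.4],[0.16,-0.3085,0,0.022,-0.4]]
  ]
}}

```text
clock: 39.02
position: [0.5557, -0.389, 0.1909]
eef_rot: [0.001, -0.019, 1.0, -0.0]
ft_force: [-0.9, 0.6, -1.1]
width: 0.701
gripper_force: 0.0
```

Run:
```python
from snap import *
s=arm.observe();print(s["position"],s["eef_rot"])
w=grab_frame("wrist");np.save("y1.npy",w,allow_pickle=True)
c=np.array([.622,-.3925,0])
print(proj(w,c+np.array([[-.056,0,.0265],[-.032,0,.0265],[-.032,.021,.028],[0,0,.028]])).round().tolist())
for cc in (310,326,342): print([f"{r}:"+("L" if v.min()>150 else "B" if v[0]>1.35*v[2]+20 else ".") for r in range(180,260,4) for v in [w["image"][r,cc].astype(int)]])
t=grab_frame("top");np.save("y1t.npy",t,allow_pickle=True)
f=grab_frame("scene");np.save("y1s.npy",f,allow_pickle=True)
tin("plate",t,(228,180,290,245),.064);tins(t,228,290,180,245,(.064,.0625))
```

```text
[ 0.55574346 -0.38900071  0.19087256] [ 1.18545550e-03 -1.88934124e-02  9.99820800e-01 -3.17020029e-05]
[[323.0, 191.0], [322.0, 214.0], [343.0, 215.0], [321.0, 243.0]]
['180:.', '184:.', '188:.', '192:.', '196:.', '200:.', '204:.', '208:B', '212:B', '216:B', '220:B', '224:L', '228:L', '232:L', '236:L', '240:L', '244:L', '248:L', '252:.', '256:.']
['180:.', '184:.', '188:.', '192:L', '196:L', '200:L', '204:L', '208:L', '212:L', '216:L', '220:B', '224:L', '228:L', '232:L', '236:L', '240:L', '244:L', '248:L', '252:.', '256:.']
['180:.', '184:.', '188:.', '192:.', '196:.', '200:.', '204:.', '208:.', '212:B', '216:B', '220:B', '224:B', '228:B', '232:B', '236:B', '240:B', '244:B', '248:B', '252:.', '256:.']Traceback (most recent call last):
  File "<stdin>", line 9, in <module>
  File "snap.py", line 14, in tin
    k=cv2.findContours(m,0,2)[0];c=max(k,key=cv2.contourArea);r=cv2.minAreaRect(c)
                                   ~~~^^^^^^^^^^^^^^^^^^^^^^^
ValueError: max() iterable argument is empty
```

Run:
```python
from snap import *
t=np.load("x1.npy",allow_pickle=True).item();u=np.load("y1t.npy",allow_pickle=True).item();s=np.load("y1s.npy",allow_pickle=True).item()
print(proj(t,[.4585,.136,.064]),proj(s,[.4585,.136,.064]))
for f in(t,u): print(f["image"][205:225:4,228:262:4].tolist())
R=lambda a,w,h:cv2.resize(a,(w,h),interpolation=cv2.INTER_CUBIC)
cv2.imwrite("z_unviewed.png",R(u["image"][150:250,170:300],780,600))
tins(t,200,290,180,245,(.064,.0625))
m=blue(s,225,300,180,240);print([cv2.boundingRect(c) for c in cv2.findContours(m,0,2)[0] if cv2.contourArea(c)>10])
```

```text
[[240.50577432 211.96959368]] [[258.58559559 199.21056894]]
[[[82, 82, 88], [210, 214, 218], [129, 116, 114], [144, 144, 149], [140, 132, 131], [106, 78, 65], [142, 146, 149], [143, 147, 150], [143, 146, 151]], [[78, 79, 83], [198, 200, 204], [142, 138, 140], [155, 166, 174], [152, 154, 159], [107, 83, 71], [143, 145, 150], [143, 146, 150], [141, 145, 149]], [[78, 79, 83], [152, 152, 155], [148, 151, 154], [155, 165, 173], [142, 139, 142], [111, 84, 73], [144, 148, 151], [144, 146, 151], [145, 148, 153]], [[89, 91, 93], [140, 137, 137], [149, 156, 164], [157, 166, 176], [144, 141, 143], [113, 91, 82], [142, 145, 149], [143, 147, 152], [143, 146, 151]], [[93, 96, 100], [135, 127, 126], [118, 86, 74], [115, 84, 71], [117, 85, 69], [114, 98, 92], [147, 150, 154], [147, 150, 154], [147, 150, 154]]]
[[[82, 82, 84], [84, 81, 80], [141, 151, 160], [204, 221, 230], [200, 219, 228], [199, 218, 226], [194, 213, 224], [190, 209, 221], [186, 206, 218]], [[83, 80, 80], [140, 150, 159], [207, 224, 233], [208, 223, 233], [205, 222, 230], [203, 221, 229], [198, 218, 227], [195, 214, 225], [192, 212, 223]], [[127, 134, 141], [213, 228, 237], [211, 226, 235], [209, 225, 233], [207, 223, 232], [205, 223, 231], [202, 221, 229], [198, 218, 227], [195, 214, 225]], [[215, 230, 238], [216, 230, 238], [215, 229, 237], [212, 227, 236], [211, 225, 235], [209, 224, 233], [206, 223, 232], [203, 221, 230], [200, 219, 228]], [[218, 230, 239], [216, 230, 239], [218, 231, 239], [215, 230, 238], [213, 228, 236], [212, 226, 235], [208, 225, 233], [207, 224, 233], [202, 221, 230]]]
[286, 181, 4, 11, 29] [287.9 185.6] [ 0.5428 -0.0055  0.0625]
[235, 205, 11, 16, 145] [240.  212.1] [0.4579 0.1375 0.064 ]
[200, 214, 5, 23, 98] [202.2 225.2] [0.4153 0.2515 0.064 ]
[200, 240, 28, 5, 105] [211.7 242.3] [0.3646 0.22   0.064 ]
[230, 241, 29, 4, 92] [244.4 242.8] [0.3657 0.1205 0.064 ]
[(257, 195, 10, 14), (230, 180, 31, 14)]
```

Emit:
{"method": "carry_out", "body": {
  "moves": [
    [[0.03,0,0,0,-0.4],[0.06,0,0,0,-0.4],[0.0745,0,0,0,-0.4],[0.0745,0,-0.04,0,-0.4],[0.0745,0,-0.08,0,-0.4],[0.0745,0,-0.12,0,-0.4],[0.0745,0,-0.15,0,-0.4],[0.0745,0,-0.175,0,-0.4],[0.0745,0,-0.185,0,-0.4],[0.0745,0,-0.187,0,-0.4],[0.0745,0,-0.187,0,0.2],[0.0745,0,-0.187,0,0.2]]
  ]
}}

```text
clock: 40.17
position: [0.6238, -0.3924, 0.0067]
eef_rot: [0.001, -0.016, 1.0, -0.001]
ft_force: [0.1, -0.2, -0.1]
width: 0.582
gripper_force: 0.0
```

Emit:
{"method": "carry_out", "body": {
  "moves": [
    [[0,0,0,0,1],[0,0,0,0,1],[0,0,0,0,1],[0,0,0,0,1],[0,0,0.03,0,1],[0,0,0.07,0,1],[0,0,0.11,0,1],[0,0,0.15,0,1],[-0.02,0,0.165,0,1],[-0.05,0,0.165,0,1],[-0.08,0,0.165,0,1],[-0.08,0,0.165,0,1]]
  ]
}}

```text
clock: 41.17
position: [0.5384, -0.3915, 0.1709]
eef_rot: [-0.001, -0.016, 1.0, 0.0]
ft_force: [1.3, -1.1, -2.9]
width: 0.503
gripper_force: 30.0
```

Emit:
{"method": "carry_out", "body": {
  "moves": [
    [[-0.03,0.02,0,0,1],[-0.06,0.05,0,0,1],[-0.083,0.0725,0,0,1],[-0.083,0.0725,-0.03,0,1],[-0.083,0.0725,-0.07,0,1],[-0.083,0.0725,-0.11,0,1],[-0.083,0.0725,-0.14,0,1],[-0.083,0.0725,-0.157,0,1],[-0.083,0.0725,-0.162,0,1],[-0.083,0.0725,-0.163,0,1],[-0.083,0.0725,-0.163,0,-0.1],[-0.083,0.0725,-0.163,0,-0.3]]
  ]
}}

```text
clock: 42.17
position: [0.4608, -0.3199, 0.0078]
eef_rot: [0.001, -0.016, 1.0, -0.001]
ft_force: [0.7, 0.5, -0.6]
width: 0.589
gripper_force: 0.0
```

Emit:
{"method": "carry_out", "body": {
  "moves": [
    [[0,0,0,0,-0.3],[0,0,0,0,-0.3],[0,0,0.03,0,-0.3],[0,0,0.07,0,-0.3],[-0.03,0,0.09,0,0],[-0.066,0,0.09,0,0],[-0.086,0,0.083,0,0],[-0.086,0,0.083,0,0],[-0.086,0,0.083,0,0],[-0.086,0,0.083,0,0]]
  ]
}}

```text
clock: 43.0
position: [0.3748, -0.3199, 0.0901]
eef_rot: [0.0, -0.016, 1.0, -0.0]
ft_force: [-0.2, -0.6, -0.2]
width: 0.503
gripper_force: 0.0
```

Run:
```python
from ang import *
ang([.492,-.319,.0215],327,0.035,"A1")
w=np.load("A1.npy",allow_pickle=True).item()
k=cv2.inRange(cv2.cvtColor(w["image"],cv2.COLOR_BGR2HSV),(0,0,150),(180,60,255));m=blue(w,240,420,200,312)
for r in range(280,312,3):
    x=np.nonzero(k[r,285:375])[0];b=np.nonzero(m[r])[0];print(r,(x.min()+285,x.max()+285) if len(x) else None,(b.min(),b.max()) if len(b) else None)
```

```text
wrist col ['200:.', '202:.', '204:.', '206:.', '208:.', '210:.', '212:.', '214:.', '216:.', '218:.', '220:.', '222:.', '224:.', '226:.', '228:.', '230:.', '232:.', '234:.', '236:.', '238:.', '240:.', '242:.', '244:.', '246:L', '248:L', '250:L', '252:.', '254:.', '256:.', '258:.', '260:.', '262:.', '264:.', '266:.', '268:.', '270:.', '272:.', '274:.', '276:.', '278:.', '280:.', '282:.', '284:B', '286:B', '288:B', '290:L', '292:L', '294:L', '296:L', '298:L', '300:L', '302:L', '304:L', '306:L', '308:L', '310:L', '312:.', '314:.', '316:.', '318:.']
0 [[323.0, 247.0], [323.0, 277.0], [323.0, 287.0], [323.0, 273.0], [323.0, 262.0]]
0.2 [[322.0, 260.0], [323.0, 288.0], [323.0, 298.0], [323.0, 273.0], [323.0, 262.0]]
0.4 [[322.0, 280.0], [322.0, 302.0], [322.0, 311.0], [323.0, 273.0], [323.0, 262.0]]
0.6 [[322.0, 305.0], [322.0, 320.0], [322.0, 327.0], [323.0, 273.0], [323.0, 262.0]]
0.8 [[321.0, 335.0], [322.0, 341.0], [322.0, 345.0], [323.0, 273.0], [323.0, 262.0]]
[ 0.3751 -0.3198  0.0899] 0.501 0.0 [-0.1  0.3 -0.1]
280 None None
283 None (np.int64(297), np.int64(354))
286 None (np.int64(296), np.int64(355))
289 (np.int64(307), np.int64(339)) (np.int64(296), np.int64(355))
292 (np.int64(307), np.int64(343)) (np.int64(296), np.int64(355))
295 (np.int64(307), np.int64(342)) (np.int64(296), np.int64(354))
298 (np.int64(307), np.int64(342)) (np.int64(296), np.int64(354))
301 (np.int64(307), np.int64(342)) (np.int64(296), np.int64(354))
304 (np.int64(307), np.int64(342)) (np.int64(296), np.int64(354))
307 (np.int64(307), np.int64(342)) (np.int64(296), np.int64(354))
310 (np.int64(307), np.int64(342)) (np.int64(296), np.int64(354))
```

Emit:
{"method": "carry_out", "body": {
  "moves": [
    [[0.0,-0.001,-0.02,0,0.3],[0.01,-0.001,-0.05,0,0.3],[0.02,-0.001,-0.0745,0,0.4],[0.02,-0.001,-0.0745,0,0.4],[0.02,-0.001,-0.0745,0,0.5],[0.02,-0.001,-0.0745,0,0.6],[0.02,-0.001,-0.0745,0,0.66],[0.02,-0.001,-0.0745,0,0.66],[0.02,-0.001,-0.0745,0,0.66],[0.02,-0.001,-0.0745,0,0.66]]
  ]
}}

```text
clock: 43.88
position: [0.3944, -0.3208, 0.0159]
eef_rot: [0.001, -0.016, 1.0, -0.001]
ft_force: [0.4, -0.4, 3.7]
width: 0.17
gripper_force: 6.3
```

Emit:
{"method": "carry_out", "body": {
  "moves": [
    [[0,0,0.004,0,0.66],[0,0,0.01,0,0.66],[0.002,0,0.017,0,0.66],[0.004,0,0.025,0,0.66],[0.007,0,0.033,0,0.66],[0.01,0,0.04,0,0.66],[0.015,0,0.048,0,0.66],[0.02,0.001,0.055,0,0.66],[0.023,0.001,0.058,0,0.66],[0.023,0.001,0.058,0,0.66]]
  ]
}}

```text
clock: 44.72
position: [0.4179, -0.3196, 0.0741]
eef_rot: [0.0, -0.017, 1.0, -0.001]
ft_force: [-3.7, -1.2, 2.2]
width: 0.173
gripper_force: 7.3
```

```bash
python3 -c "
from ang import *
ang([.492,-.319,.0215],327,.035,'B1')"
```

```text
wrist col ['200:.', '202:.', '204:.', '206:.', '208:.', '210:.', '212:.', '214:.', '216:.', '218:B', '220:B', '222:B', '224:B', '226:B', '228:B', '230:.', '232:.', '234:.', '236:.', '238:.', '240:L', '242:L', '244:L', '246:L', '248:.', '250:.', '252:.', '254:.', '256:.', '258:.', '260:.', '262:L', '264:L', '266:.', '268:.', '270:.', '272:.', '274:.', '276:.', '278:.', '280:.', '282:.', '284:L', '286:L', '288:.', '290:B', '292:B', '294:.', '296:L', '298:L', '300:L', '302:L', '304:L', '306:L', '308:L', '310:L', '312:.', '314:.', '316:.', '318:.']
0 [[324.0, 195.0], [324.0, 230.0], [324.0, 242.0], [324.0, 227.0], [324.0, 218.0]]
0.2 [[324.0, 206.0], [324.0, 240.0], [324.0, 251.0], [324.0, 227.0], [324.0, 218.0]]
0.4 [[323.0, 224.0], [324.0, 254.0], [324.0, 265.0], [324.0, 227.0], [324.0, 218.0]]
0.6 [[323.0, 250.0], [323.0, 272.0], [324.0, 281.0], [324.0, 227.0], [324.0, 218.0]]
0.8 [[323.0, 282.0], [323.0, 294.0], [323.0, 300.0], [324.0, 227.0], [324.0, 218.0]]
[ 0.4173 -0.3194  0.0735] 0.169 7.2 [-3.7 -0.7  3.3]
```

Emit:
{"method": "carry_out", "body": {
  "moves": [
    [[0,0,0,0,0.4],[0,0,0,0,0.4],[0,0,0,0,0.4],[0,0,0,0,0.4],[0,0,0,0,0.4],[0,0,0,0,0.4],[0,0,0,0,0.4],[0,0,0,0,0.4],[0,0,0,0,0.4]]
  ]
}}

```text
clock: 45.52
position: [0.4171, -0.3193, 0.0731]
eef_rot: [0.0, -0.016, 1.0, -0.0]
ft_force: [0.3, 0.6, 0.3]
width: 0.3
gripper_force: 0.0
```

```bash
python3 -c "
from ang import *
ang([.492,-.319,.0215],327,.035,'B2')"
```

```text
wrist col ['200:.', '202:.', '204:.', '206:.', '208:.', '210:.', '212:.', '214:.', '216:.', '218:B', '220:B', '222:B', '224:B', '226:B', '228:B', '230:B', '232:.', '234:.', '236:.', '238:.', '240:.', '242:L', '244:L', '246:L', '248:L', '250:.', '252:.', '254:.', '256:.', '258:.', '260:.', '262:.', '264:L', '266:L', '268:.', '270:.', '272:.', '274:.', '276:.', '278:.', '280:.', '282:.', '284:L', '286:L', '288:.', '290:B', '292:B', '294:L', '296:L', '298:L', '300:L', '302:L', '304:L', '306:L', '308:L', '310:L', '312:.', '314:.', '316:.', '318:.']
0 [[323.0, 197.0], [323.0, 231.0], [323.0, 243.0], [323.0, 229.0], [324.0, 219.0]]
0.2 [[323.0, 208.0], [323.0, 241.0], [323.0, 253.0], [323.0, 229.0], [324.0, 219.0]]
0.4 [[323.0, 226.0], [323.0, 256.0], [323.0, 267.0], [323.0, 229.0], [324.0, 219.0]]
0.6 [[322.0, 252.0], [323.0, 274.0], [323.0, 283.0], [323.0, 229.0], [324.0, 219.0]]
0.8 [[322.0, 284.0], [323.0, 296.0], [323.0, 302.0], [323.0, 229.0], [324.0, 219.0]]
[ 0.4171 -0.3194  0.0731] 0.298 0.0 [0.2 0.1 0.5]
```

Tin 3 also stayed up: stiff. I'll press it shut more gently.

Emit:
{"method": "carry_out", "body": {
  "moves": [
    [[-0.02,0,0,0,0.4],[-0.04,0,0.01,0,0.6],[-0.04,0,0.05,0,1],[0,0,0.06,0,1],[0.027,0,0.06,0,1],[0.027,0,0.03,0,1],[0.027,0,0.005,0,1],[0.027,0,-0.015,0,1],[0.027,0,-0.03,0,1],[0.027,0,-0.038,0,1],[0.027,0,-0.042,0,1],[0.027,0,-0.044,0,1]]
  ]
}}

```text
clock: 46.57
position: [0.4441, -0.3193, 0.029]
eef_rot: [-0.0, -0.016, 1.0, 0.0]
ft_force: [-0.1, -0.1, -0.2]
width: 0.007
gripper_force: 0.2
```

Emit:
{"method": "carry_out", "body": {
  "moves": [
    [[0,0,-0.001,0,1],[0,0,-0.001,0,1],[0,0,0.03,0,0.5],[0,0,0.058,0,0],[0.014,0.001,0.058,0,-0.4],[0.014,0.001,0.058,0,-0.4],[0.014,0.001,0.058,0,-0.4]]
  ]
}}

```text
clock: 47.15
position: [0.4585, -0.3185, 0.0878]
eef_rot: [0.001, -0.017, 1.0, -0.001]
ft_force: [0.8, 0.9, 0.3]
width: 0.336
gripper_force: 0.0
```

Run:
```python
from snap import *
w=grab_frame("wrist");np.save("C1.npy",w,allow_pickle=True);print(arm.observe()["position"])
h=np.array([.491,-.319,.0215])
print(proj(w,[h+[-.088,-.003,.005],h+[-.064,-.002,.005],h+[-.056,-.002,.0065]]).round(0).tolist())
c=326;print([f"{r}:"+("L" if v.min()>150 else "B" if v[0]>1.35*v[2]+20 else ".") for r in range(110,190,3) for v in [w["image"][r,c].astype(int)]])
for r in (175,200,230):
    m=blue(w,270,390,r,r+1);x=np.nonzero(m)[1];print(r,x.min(),x.max(),plane(w,[(x.min(),r),(x.max(),r)],.026).round(4).tolist())
```

```text
[ 0.45777686 -0.31812924  0.08717119]
[[324.0, 130.0], [325.0, 165.0], [324.0, 177.0]]
['110:.', '113:.', '116:.', '119:.', '122:.', '125:.', '128:L', '131:L', '134:L', '137:L', '140:L', '143:L', '146:L', '149:L', '152:L', '155:L', '158:L', '161:L', '164:L', '167:B', '170:B', '173:B', '176:B', '179:L', '182:L', '185:L', '188:L']
175 295 361 [[0.4346, -0.3413, 0.026], [0.433, -0.2958, 0.026]]
200 296 360 [[0.4524, -0.3404, 0.026], [0.4508, -0.2955, 0.026]]
230 298 357 [[0.4746, -0.3387, 0.026], [0.4732, -0.2964, 0.026]]
```

Emit:
{"method": "carry_out", "body": {
  "moves": [
    [[0.001,0.001,0,0,-0.4],[0.001,0.001,0,0,-0.4],[0.001,0.001,-0.03,0,-0.4],[0.001,0.001,-0.06,0,-0.4],[0.001,0.001,-0.076,0,-0.4],[0.001,0.001,-0.081,0,-0.4],[0.001,0.001,-0.081,0,0.2],[0.001,0.001,-0.081,0,1],[0.001,0.001,-0.081,0,1],[0.001,0.001,-0.081,0,1],[0.001,0.001,-0.081,0,1],[0.001,0.001,-0.081,0,1]]
  ]
}}

```text
clock: 48.2
position: [0.4596, -0.3178, 0.0072]
eef_rot: [0.001, -0.016, 1.0, -0.001]
ft_force: [-0.5, -0.2, 7.8]
width: 0.503
gripper_force: 30.0
```

Emit:
{"method": "carry_out", "body": {
  "moves": [
    [[0,0,0.02,0,1],[0,0,0.06,0,1],[0,0,0.1,0,1],[-0.02,0,0.14,0,1],[-0.05,0.02,0.18,-0.01,1],[-0.059,0.05,0.2,-0.024,1],[-0.059,0.09,0.2,-0.024,1],[-0.059,0.13,0.2,-0.024,1],[-0.059,0.17,0.2,-0.024,1],[-0.059,0.21,0.2,-0.024,1],[-0.059,0.24,0.2,-0.024,1],[-0.059,0.24,0.2,-0.024,1]]
  ]
}}

```text
clock: 49.2
position: [0.3987, -0.0727, 0.2065]
eef_rot: [-0.0, 0.02, 1.0, 0.001]
ft_force: [-0.0, -0.7, -2.2]
width: 0.501
gripper_force: 30.0
```

Emit:
{"method": "carry_out", "body": {
  "moves": [
    [[0.01,0.04,0,0,1],[0.03,0.08,-0.02,0,1],[0.05,0.12,-0.05,0,1],[0.057,0.146,-0.08,0,1],[0.057,0.146,-0.11,0,1],[0.057,0.146,-0.13,0,1],[0.057,0.146,-0.145,0,1],[0.057,0.146,-0.155,0,1],[0.057,0.146,-0.16,0,1],[0.057,0.146,-0.1625,0,1],[0.057,0.146,-0.1625,0,1],[0.057,0.146,-0.1625,0,1]]
  ]
}}

```text
clock: 50.2
position: [0.4575, 0.0685, 0.0443]
eef_rot: [0.001, 0.021, 1.0, 0.0]
ft_force: [0.4, 0.0, -1.8]
width: 0.502
gripper_force: 30.0
```

Emit:
{"method": "carry_out", "body": {
  "moves": [
    [[0,0,0,0,-0.08],[0,0,0,0,-0.15],[0,0,0,0,-0.15],[0,0,0,0,-0.15],[0,0,0.02,0,-0.15],[0,0,0.05,0,-0.15],[0,0,0.09,0,-0.15],[0,0,0.13,0,-0.15],[-0.04,0.01,0.15,0,0],[-0.08,0.02,0.15,0,0],[-0.08,0.02,0.15,0,0],[-0.08,0.02,0.15,0,0]]
  ]
}}

```text
clock: 51.2
position: [0.3748, 0.0891, 0.1942]
eef_rot: [0.0, 0.021, 1.0, 0.0]
ft_force: [0.3, -0.1, 0.7]
width: 0.501
gripper_force: 0.0
```

Run:
```python
from snap import *
print(arm.observe()["position"])
t=grab_frame("top");np.save("D1t.npy",t,allow_pickle=True);tins(t,200,290,180,245,(.064,.0625));print();tins(t)
s=grab_frame("scene");np.save("D1s.npy",s,allow_pickle=True)
w=grab_frame("wrist");np.save("D1w.npy",w,allow_pickle=True)
print("knob in wrist",proj(w,[[.413,.292,.06]]),"scene",proj(s,[[.413,.292,.06]]))
```

```text
[0.37483507 0.08906329 0.19416653]
[286, 181, 4, 11, 29] [287.9 185.6] [ 0.5428 -0.0055  0.0625]
[257, 205, 12, 17, 180] [262.  213.2] [0.4564 0.0702 0.064 ]
[275, 242, 15, 3, 41] [281.9 243.1] [0.3677 0.0073 0.0625]

[438, 191, 8, 5, 30] [441.7 193. ] [ 0.5351 -0.4863  0.0265]
knob in wrist [[541.10336101 215.42268838]] scene [[220.23747602 194.62362715]]
```

Emit:
{"method": "carry_out", "body": {
  "moves": [
    [[0,0.04,0.02,0,-1],[0,0.08,0.02,0,-1],[0,0.12,0.02,0,-1],[0,0.16,0.02,0,-1],[0,0.2,0.02,0,-1],[0,0.2,0.02,0,-1],[0,0.2,0.02,0,-1],[0,0.2,0.02,0,-1]]
  ]
}}

```text
clock: 52.02
position: [0.3773, 0.2884, 0.213]
eef_rot: [-0.0, 0.021, 1.0, -0.0]
ft_force: [0.1, -0.2, 0.1]
width: 0.999
gripper_force: 0.0
```

Run:
```python
from snap import *
t=grab_frame("top");np.save("E1t.npy",t,allow_pickle=True);tins(t,226,290,180,245,(.064,.0625))
w=grab_frame("wrist");np.save("E1w.npy",w,allow_pickle=True);print(arm.observe()["position"])
s=np.load("D1s.npy",allow_pickle=True).item()
p=proj(w,[[.4145,.293,.05]])[0].astype(int);print(p)
R=lambda a,w,h:cv2.resize(a,(w,h),interpolation=cv2.INTER_CUBIC)
x0,y0=max(p[0]-50,0),max(p[1]-40,0);print(x0,y0)
cv2.imwrite("pics/E1.png",np.vstack([cv2.convertScaleAbs(R(w["image"][y0:y0+80,x0:x0+100],500,400),alpha=1.5,beta=20),np.hstack([R(s["image"][175:215,200:280],300,150),R(s["image"][215:265,370:430],200,150)])]))
```

```text
[286, 181, 4, 11, 29] [287.9 185.6] [ 0.5428 -0.0055  0.0625]
[235, 205, 11, 15, 142] [240.  212.1] [0.4582 0.1374 0.064 ]
[230, 241, 60, 4, 178] [258.5 242.9] [0.3664 0.0776 0.064 ]
[0.37740052 0.28763678 0.21335014]
[333 217]
283 177
```

View pics/E1.png

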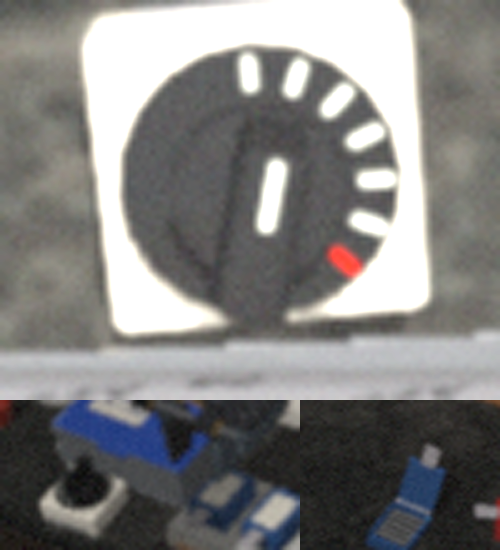

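Knob view: the mark runs (278,160)-(265,230) on the robot-side end, so it is near zero. Red is at (345,262) and the bar's far end is at (255,320). The insets show two shut tins on the plate and tin 2 standing open.

Run:
```python
from snap import *
w=np.load("E1w.npy",allow_pickle=True).item()
P=lambda L,z:plane(w,[(283+u/5-.4,177+v/5-.4) for u,v in L],z).round(4)
print("skirt c,l,r,t,b",P([(262,180),(123,180),(400,180),(262,45),(262,312)],.032).tolist())
print("red",P([(345,262),(250,72)],.032).tolist())
for z in(.056,.062,.068):
    M=P([(278,160),(265,230),(255,320),(222,310),(287,310),(245,150),(305,150)],z);d=M[0]-M[1];print(z,M[:,:2].tolist(),"mark dir deg",np.degrees(np.arctan2(d[1],d[0])))
t=np.load("top0.npy",allow_pickle=True).item()
print("top skirt",plane(t,[(170+133/6-.42,170+333/6-.42)],.032))
```

```text
skirt c,l,r,t,b [[0.4151, 0.2947, 0.032], [0.4139, 0.2649, 0.032], [0.4164, 0.3243, 0.032], [0.3856, 0.2958, 0.032], [0.4452, 0.2935, 0.032]]
red [[0.4345, 0.312, 0.032], [0.3913, 0.293, 0.032]]
0.056 [[0.404, 0.2978], [0.4185, 0.2946], [0.4378, 0.2919], [0.4353, 0.2852], [0.4359, 0.2985], [0.4017, 0.2913], [0.4022, 0.3032]] mark dir deg 167.55489680326795
0.062 [[0.4023, 0.2977], [0.4166, 0.2946], [0.4354, 0.2919], [0.433, 0.2854], [0.4336, 0.2984], [0.4, 0.2913], [0.4005, 0.303]] mark dir deg 167.76849907876968
0.068 [[0.4006, 0.2975], [0.4146, 0.2945], [0.4331, 0.2919], [0.4307, 0.2855], [0.4313, 0.2982], [0.3984, 0.2913], [0.3988, 0.3028]] mark dir deg 167.90524292298792
top skirt [[0.4151431  0.29433424 0.032     ]]
```

Run:
```python
from snap import *
s=np.load("scene0.npy",allow_pickle=True).item();t=np.load("top0.npy",allow_pickle=True).item()
def tri(a,b):
    da,db=ray(s,[a])[0],ray(t,[b])[0];oa,ob=np.array(s["origin"]),np.array(t["origin"])
    x=np.linalg.lstsq(np.c_[da,-db],ob-oa,rcond=None)[0];return (oa+da*x[0]).round(3),(ob+db*x[1]).round(3)
print("box corner",tri((200+180/3.75,175+68/3.75),(170+318/6,170+245/6)))
print(arm.observe()["joint_positions"].round(2))
```

```text
box corner (array([0.46 , 0.187, 0.074]), array([0.46 , 0.187, 0.074]))
[ 0.53  0.28  1.7  -0.    1.15 -1.  ]
```

Emit:
{"method": "carry_out", "body": {
  "moves": [
    [[0.02,0.0065,0,-0.03,0],[0.038,0.0065,0,-0.053,0],[0.038,0.0065,-0.03,-0.053,0],[0.038,0.0065,-0.06,-0.053,0],[0.038,0.0065,-0.09,-0.053,0],[0.038,0.0065,-0.12,-0.053,0],[0.038,0.0065,-0.14,-0.053,0],[0.038,0.0065,-0.14,-0.053,0]]
  ]
}}

```text
clock: 52.78
position: [0.4137, 0.2929, 0.0705]
eef_rot: [-0.002, 0.105, 0.994, -0.002]
ft_force: [-1.4, -1.6, -0.2]
width: 0.501
gripper_force: 0.0
```

Emit:
{"method": "carry_out", "body": {
  "moves": [
    [[0,0,-0.01,0,0],[0,0,-0.02,0,0],[0,0,-0.0285,0,0],[0,0,-0.0285,0,0],[0,0,-0.0285,0,0.4],[0,0,-0.0285,0,1],[0,0,-0.0285,0,1],[0,0,-0.0285,0,1],[0,0,-0.0285,0,1],[0,0,-0.0285,0,1]]
  ]
}}

```text
clock: 53.62
position: [0.4148, 0.2938, 0.0455]
eef_rot: [-0.0, 0.104, 0.995, -0.001]
ft_force: [1.4, -15.8, 10.2]
width: 0.152
gripper_force: 30.0
```

Emit:
{"method": "carry_out", "body": {
  "moves": [
    [[0,-0.001,0,-0.03,1],[0,-0.001,0,-0.065,1],[0,-0.001,0,-0.1,1],[0,-0.001,0,-0.135,1],[0,-0.001,0,-0.17,1],[0,-0.001,0,-0.205,1],[0,-0.001,0,-0.24,1],[0,-0.001,0,-0.275,1],[0,-0.001,0,-0.31,1],[0,-0.001,0,-0.345,1],[0,-0.001,0,-0.38,1],[0,-0.001,0,-0.4,1]]
  ]
}}

```text
clock: 54.62
position: [0.4157, 0.2944, 0.0455]
eef_rot: [0.0, 0.671, 0.741, 0.001]
ft_force: [2.6, -0.8, 1.7]
width: 0.154
gripper_force: 30.0
```

Run:
```python
from workcell import arm
s=arm.observe();print(s["position"],s["eef_rot"],s["ft_force"],s["wrist_torque"],s["width"],s["joint_positions"])
```

```text
[0.41574345 0.29438267 0.04553471] [3.33975765e-04 6.71320507e-01 7.41166820e-01 6.40863200e-04] [ 2.62777081 -0.82158592  1.73097885] [-0.21736913 -0.40201342  0.07300182] 0.15404480077071134 [ 4.99012799e-01  5.75230414e-01  1.80251909e+00 -3.01580591e-04
  7.62412929e-01  4.00412915e-01]
```

Emit:
{"method": "carry_out", "body": {
  "moves": [
    [[0,0,0,-0.03,1],[0,0,0,-0.065,1],[0,0,0,-0.1,1],[0,0,0,-0.135,1],[0,0,0,-0.17,1],[0,0,0,-0.205,1],[0,0,0,-0.24,1],[0,0,0,-0.26,1],[0,0,0,-0.27,1],[0,0,0,-0.27,1]]
  ]
}}

```text
clock: 55.45
position: [0.4165, 0.2942, 0.0456]
eef_rot: [0.0, 0.916, 0.401, 0.001]
ft_force: [7.2, -4.8, -0.5]
width: 0.149
gripper_force: 30.0
```

Run:
```python
from workcell import arm
import numpy as np
s=arm.observe();q=s["eef_rot"];print(s["position"],2*np.degrees(np.arctan2(q[2],q[1]))-90,s["ft_force"],s["wrist_torque"],s["width"])
```

```text
[0.41647498 0.29415241 0.0455519 ] -42.70187676756498 [ 7.23229395 -4.78922541 -0.51822525] [-1.28484282 -1.28136169 -0.00370623] 0.14921559901507597
```

Emit:
{"method": "carry_out", "body": {
  "moves": [
    [[0,0,0,-0.01,1],[0,0,0,-0.02,1],[0,0,0,-0.03,1],[0,0,0,-0.03,1]]
  ]
}}

```text
clock: 55.78
position: [0.4166, 0.2943, 0.0456]
eef_rot: [0.0, 0.934, 0.358, 0.001]
ft_force: [7.6, -5.1, -0.3]
width: 0.167
gripper_force: 31.2
```

Run:
```python
from workcell import arm
import numpy as np
s=arm.observe();q=s["eef_rot"];print(s["position"],2*np.degrees(np.arctan2(q[2],q[1]))-90,s["ft_force"],s["wrist_torque"],s["width"])
```

```text
[0.41657907 0.29428897 0.04557921] -48.01534469585715 [ 7.58531756 -5.05069392 -0.33422312] [-0.97379867 -1.28714095  1.17099848] 0.16666446774081722
```

Torque rose to 1.2 N m and the pads spread: the end stop is reached. I'll release and rise.

Emit:
{"method": "carry_out", "body": {
  "moves": [
    [[0,0,0,0,0.6],[0,0,0,0,0.5],[0,0,0,0,0.5],[0,0,0,0,0.5],[0,0,0.02,0,0.5],[0,0,0.05,0,0.5],[0,0,0.09,0,0.5],[0,0,0.13,0,0.5],[-0.03,0,0.168,0.04,0],[-0.04,-0.006,0.168,0.08,-0.5],[-0.04,-0.006,0.168,0.12,-1],[-0.04,-0.006,0.168,0.16,-1]]
  ]
}}

```text
clock: 56.78
position: [0.3744, 0.2882, 0.2141]
eef_rot: [0.0, 0.814, 0.581, 0.001]
ft_force: [0.7, -0.1, 0.1]
width: 0.509
gripper_force: 0.0
```

Emit:
{"method": "carry_out", "body": {
  "moves": [
    [[0,0,0,0.04,-1],[0,0,0,0.08,-1],[0,0,0,0.12,-1],[0,0,0,0.16,-1],[0,0,0,0.2,-1],[0,0,0,0.24,-1],[0,0,0,0.28,-1],[0,0,0,0.32,-1],[0,0,0,0.36,-1],[0,0,0,0.4,-1],[0,0,0,0.44,-1],[0,0,0,0.48,-1]]
  ]
}}

```text
clock: 57.78
position: [0.3748, 0.2881, 0.2131]
eef_rot: [-0.0, 0.2, 0.98, -0.0]
ft_force: [0.4, -0.2, -0.1]
width: 1.001
gripper_force: 0.0
```

Run:
```python
from snap import *
s=arm.observe();q=s["eef_rot"];print(s["position"],2*np.degrees(np.arctan2(q[2],q[1]))-90)
w=grab_frame("wrist");np.save("F1w.npy",w,allow_pickle=True)
p=proj(w,[[.415,.2945,.06]])[0].astype(int);print(p)
m=cv2.inRange(cv2.cvtColor(w["image"],cv2.COLOR_BGR2HSV),(0,0,150),(180,60,255))
n,_,st,ce=cv2.connectedComponentsWithStats(m)
for i in range(1,n):
    if 15<st[i,4]<400 and abs(ce[i]-p).max()<32:
        ys,xs=np.nonzero(_==i);P=plane(w,np.c_[xs,ys],.066);d=P[:,:2]-P[:,:2].mean(0);v=np.linalg.svd(d)[2][0]
        print(st[i].tolist(),ce[i].round(1),P.mean(0).round(4),"axis",np.degrees(np.arctan2(v[1],v[0])).round(1))
r=cv2.inRange(cv2.cvtColor(w["image"],cv2.COLOR_BGR2HSV),(0,120,120),(8,255,255));ys,xs=np.nonzero(r[p[1]-40:p[1]+40,p[0]-40:p[0]+40])
if len(xs): print("red",plane(w,[(xs.mean()+p[0]-40,ys.mean()+p[1]-40)],.036))
t=grab_frame("top");tins(t,226,290,180,245,(.064,.0625));tins(t)
```

```text
[0.37478189 0.2881059  0.213063  ] 66.9703111564967
[348 217]
[345, 185, 4, 8, 23] [346.8 188.3] [0.3849 0.3041 0.066 ] axis -17.2
[354, 186, 5, 8, 25] [356.1 189.7] [0.3897 0.3118 0.066 ] axis -40.8
[335, 188, 6, 7, 24] [337.7 191. ] [0.384  0.2951 0.066 ] axis 7.1
[353, 223, 14, 7, 53] [359.5 225.8] [0.4246 0.3014 0.066 ] axis 46.9
red [[0.43265992 0.31341258 0.036     ]]
[286, 181, 4, 11, 29] [287.9 185.6] [ 0.5428 -0.0055  0.0625]
[235, 205, 11, 15, 143] [240.1 212. ] [0.4583 0.1373 0.064 ]
[230, 241, 60, 4, 176] [258.3 242.9] [0.3664 0.0783 0.064 ]
[438, 191, 8, 5, 30] [441.7 193. ] [ 0.5351 -0.4863  0.0265]
```

```bash
python3 -c "
from workcell import arm
print(arm.close_job())"
```

```text
the job is handed in; nothing more can be done
None
```

The job is handed in: the one free tin stands fully open on the bench, the two stiff tins are shut and flat on the warming plate, and the knob was then turned to its clockwise end stop; along the way one tin was tipped over and righted, and one lid was pressed at about 49 N with the fingertips.

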